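Height check of a sample box under the gauge bar

TASK

The lid of the grey sample box stands proud: press it fully home, then set the box lengthwise on the robot-side end of the height gauge and slide it between the rails, under the fixed bar, until its end meets the black end stop. Keep pushing it gently against the stop with about 10 newtons for a second, then let go and leave it there, lid closed. Do not jam the box against the bar, ram the stop, or disturb the bottle, the plunger pot and the beaker.

Things in the scene. Friction and masses are not known exactly. Their poses are not given: they have to be found in the camera images.
- box_center (a point): centre of the sample box: closed rigid grey plastic box, 100 mm long (its x), 56 mm wide (its y); body 35 mm high plus the white lid's 5 mm plate, 40 mm in all with lid home. The point is 20 mm above the underside. About 0.23 kg, friction unknown; either end may go first. Starts on the bench left or right of the gauge, its x within 0.5 rad of world x
- box: the same sample box with its lid; origin at the centre of its underside, x along its length, z up. A 1 mm look-only rim runs round the body's upper edge
- lid (a joint): how far the lid stands proud of home, m (0 = fully home, starts 4 to 7 mm proud). Stiff fit: it takes about 5 N straight down to move it and it stays where it is left; when home it bottoms on the box and the force rises steeply
- gauge: height gauge fixed to the bench: base plate 260 long (x -160 to +100 mm), 140 wide, 10 mm thick, its top is the lane floor. Origin at bench height on the lane's centre line; x runs along the lane from the robot to the stop. Rails 14 mm high at x -15 to +73 mm leave a lane 59 mm wide and flare out from x = -36 mm; the plate before that is the free infeed
- bar: the fixed steel bridge bar across the lane, 14 mm along the lane, 130 mm long, 10 mm high, on two posts outside the rails; origin at the centre of its underside, 42 mm above the lane floor and 15 mm towards the stop from the gauge origin. A box with lid home clears it by 2 mm, a proud lid catches it. Against the stop the box still stands 34 to 64 mm out of it on the robot side
- stop: fixed bracket of the end stop at the lane's far end, origin at the bottom centre of its near face, 92 mm towards +x from the gauge origin, at lane floor height. It carries the clamped black stop block (56 mm wide, 30 mm high, 14 mm thick), whose face stands 18 to 48 mm before the bracket: the setting differs each time and is in no reading, so find it by feel. It is rigid under a push
- reagent: brown bottle, 60 mm across, 120 mm high, beside the gauge on the side where the box is not; origin at its underside. Leave alone
- press_pot: plunger pot with handle, 92 mm across, 214 mm high, far left beyond the gauge; origin at its underside. Leave alone
- beaker: glass beaker, 70 mm across, 85 mm high, far right beyond the gauge; origin at its underside. Leave alone
Mind the look-alikes: they are no part of the job. What is meant by the box is not green or turquoise, and is the smaller of those in its own colour.

How it is judged:
By the outcome, as a careful person would: the job done as asked, in the order asked, and still so for the second after the job is handed in, with the robot touching nothing.
It also fails if it takes over 72 s, if anything falls off the work surface, if the arm or the gripper's body presses on something with over 40 N, if the wrist force passes 120 N, or if a joint passes its speed limit or range.

ROBOT

A 6-joint arm with a two-finger parallel gripper is mounted at the origin on the work surface. World frame = base frame: x ahead of the robot, y to its left, z up, the work surface at z = 0. Lengths are in m, angles in rad, forces in N, time in s.
With the tool pointing down it reaches from about 0.35 to 0.975 m from the base axis. Payload 4.9 kg.
Tool frame: the origin (TCP) lies midway between the tips of the shut fingers; the grasp point (between the pads) lies manip.grip_depth behind it (manip.grip_depth is the distance from the TCP to the grasp point, in m); z points along the fingers, y is the direction in which the jaws open and shut (so a half turn about z gives the same grasp; the last joint's range is limited). The gripper opens to 85 mm and grips with 20 to 120 N. Pads are 22 mm wide; open, the fingers measure 114 mm over their backs; the gripper's body (76 mm by 85 mm) begins 54 mm behind the grasp point. The pads swing forward as they close: fully open they stand 13 mm farther back than shut.
Start: joints at [1.066, 0.053, 1.613, -0, 1.476, -0.119], TCP at [0.235, 0.579, 0.231] pointing down, gripper open.
Joint ranges: [-3.01, 3.01], [-1.01, 2.22], [0.06, 2.58], [-1.02, 4.17], [0.09, 2.62], [-3.14, 3.14]. Speed limits (rad/s): [2.57, 2.57, 3.14, 3.14, 3.14, 3.14].

INTERFACE

Orientations are given as a unit quaternion [w, x, y, z].
In Python, from plant import monitor, grab_frame, manip gives the robot as it stands.
- The arm moves only by the tool step_arm, never from a script. Its argument "series" is a list of rows, each an object of numbers: "tx", "ty", "tz": the shift along the tool's x, y, z in cm; "wx", "wy", "wz": the turn, a rotation vector about the tool's x, y, z in degrees; "grip": the finger opening in cm, from 0 to 8.54. In form: [{"tx": .., "ty": .., "tz": .., "wx": .., "wy": .., "wz": .., "grip": ..}, ...]. A call has exactly 10 rows; each row is the pose to reach, as a shift and turn from the pose commanded when the call began, along the tool's axes at that moment; what a row does not reach only later rows make up. A row lasts 1/12 s, in which the tool goes at most 41.7 mm and 7.16 degrees, less where a joint would pass 70% of its speed; a pose out of reach is approached as far as the arm can. A call with a gripper value outside its range is refused whole. The fingers move at their own pace and stop on an object; the grip force is fixed at half the most. Time passes only in rows, so rows that repeat a pose let the fingers close, or fill a call up. It gives the time, the measured TCP pose, the force and the opening at its end, in the units of the state.
- monitor.state(): the state, without advancing time (a new reading comes with each control period).
- grab_frame(name): name is "scene" or "side" or "wrist"; returns a dict with "color" (384x512x3 uint8, red, green, blue), "K" (3x3 intrinsics, pixels), "rvec" (rotation vector, rad) and "tvec" (3), from world to camera coordinates, as OpenCV has them. Camera axes: x right, y down, z forward; pixel columns grow to the right and rows downward; lengths in m; the calibration is good to about 2 mm. The wrist camera is an equidistant fisheye: a pixel r from the principal point sees the ray r / f radians off the axis. A picture is of the moment at which its call begins. There is no depth.
- manip.job_done(): hands the job in, once; it reports no verdict.
The state is a dict: "time": time; "joint_pos": joint angles; "joint_vel": joint speeds; "joint_efforts": joint torques, N m; "tool_pos": TCP position; "tool_rot": TCP orientation; "contact_force": force on the tool from outside, world axes, zero at the start; "ft_torque": the same for the moment, N m; "gripper_width": opening from 0.0 (shut) to 1.0 (fully open).
Only numpy, scipy, OpenCV 4.12 (cv2) and the standard library are available. Lean on these libraries where they do the work, as an engineer would, in place of code of your own. Each camera call takes 0.05 s, during which the arm holds its last target.

## Working session

There is one attempt and no reset: what is moved stays moved. The work goes in short steps, Python scripts to look and compute and a tool call to move; the robot and the scene stay as the last step left them, time stands still between calls to the robot, and variables do not carry over. Pictures are saved under pics/ and viewed, and the job is handed in when it is done.

Besides the shell and the picture viewer there is one more tool, called after "Request:" by a JSON object that holds its "op" and its "data", one argument or row to a line. step_arm: Moves the arm, as the interface text tells. Its arguments: {"type":"object","properties":{"series":{"type":"array"}},"required":["series"]}

```bash
mkdir -p pics; ls; cat > h.py <<'E'
import numpy as np, cv2
from plant import monitor, grab_frame, manip
def cam(f):
    R,_=cv2.Rodrigues(np.array(f["rvec"],float)); t=np.array(f["tvec"],float).reshape(3)
    return R,t,np.array(f["K"],float)
def ray(f,u,v,fish=False):
    R,t,K=cam(f)
    x=(u-K[0,2])/K[0,0]; y=(v-K[1,2])/K[1,1]
    if fish:
        r=np.hypot(x,y); d=np.array([x/r*np.sin(r),y/r*np.sin(r),np.cos(r)]) if r>1e-9 else np.array([0,0,1.])
    else: d=np.array([x,y,1.])
    d=R.T@d; o=-R.T@t
    return o,d/np.linalg.norm(d)
def onz(f,u,v,z,fish=False):
    o,d=ray(f,u,v,fish); s=(z-o[2])/d[2]; return o+s*d
def proj(f,P,fish=False):
    R,t,K=cam(f); p=R@np.array(P,float)+t
    if fish:
        r=np.hypot(p[0],p[1]); th=np.arctan2(r,p[2]); k=th/r if r>1e-9 else 0
        return np.array([K[0,0]*p[0]*k+K[0,2],K[1,1]*p[1]*k+K[1,2]])
    return np.array([K[0,0]*p[0]/p[2]+K[0,2],K[1,1]*p[1]/p[2]+K[1,2]])
def save(n,img): cv2.imwrite("pics/"+n+".png",cv2.cvtColor(img,cv2.COLOR_RGB2BGR))
E
python3 - <<'E'
from h import *
print(monitor.state()); print(manip.grip_depth)
import pickle
F={}
for n in ("scene","side","wrist"):
    f=grab_frame(n); F[n]=f; save(n+"0",f["color"])
    R,t,K=cam(f); print(n,K.tolist(),(-R.T@t).round(3))
pickle.dump(F,open("F0.pkl","wb"))
E
```

```text
pics
{'time': 0.0, 'joint_pos': array([ 1.06599485e+00,  5.33731075e-02,  1.61431208e+00,  3.02032523e-05,
        1.47597114e+00, -1.18999856e-01]), 'joint_vel': array([ 0.00055017, -0.00094119,  0.0025802 , -0.00145453,  0.0001623 ,
       -0.00131163]), 'joint_efforts': array([-1.28703359e-03, -3.93697321e+01, -3.70162833e+01, -3.27563002e-04,
        7.17864779e-03,  2.07485527e-06]), 'tool_pos': array([0.23487747, 0.57851579, 0.23004213]), 'tool_rot': array([-3.30944841e-04,  1.91708023e-01,  9.81451460e-01, -9.77439735e-04]), 'contact_force': array([-0.76193681, -0.22002421,  0.56714604]), 'ft_torque': array([ 0.04688947, -0.03663798,  0.00925763]), 'gripper_width': 0.9969941570437815}
0.0187
scene [[380.5943312206908, 0.0, 256.78125847560113], [0.0, 380.5943312206908, 194.26738296116287], [0.0, 0.0, 1.0]] [1.196 0.644 0.685]
side [[451.06213789445707, 0.0, 251.399906374739], [0.0, 451.06213789445707, 190.02975734882025], [0.0, 0.0, 1.0]] [ 0.141 -0.789  1.017]
wrist [[297.3186396354542, 0.0, 259.06069492684753], [0.0, 297.3186396354542, 198.0313126161031], [0.0, 0.0, 1.0]] [0.163 0.607 0.373]
```

View pics/scene0.png

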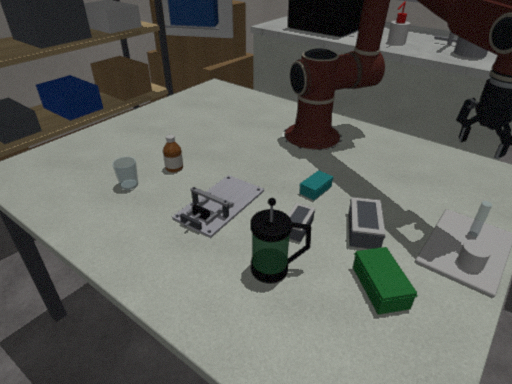

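View pics/side0.png

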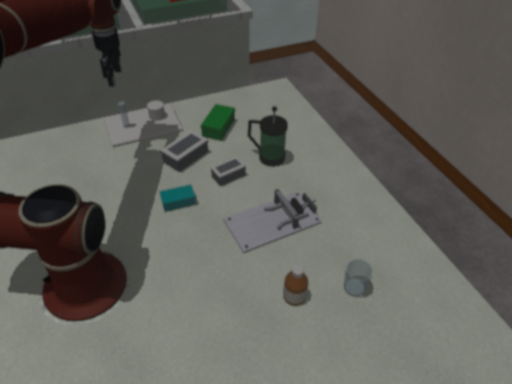

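View pics/wrist0.png

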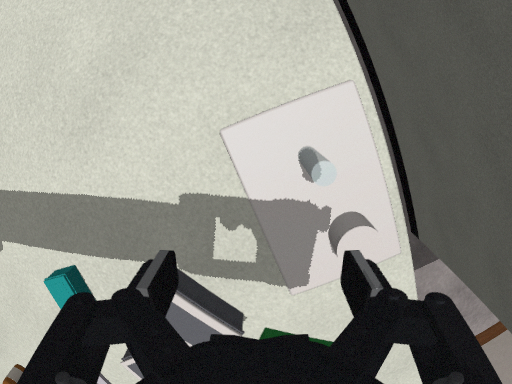

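The candidates for the box, by side-view pixel: turquoise box (178,197), large grey box (185,150), small grey box (228,170) and green box (218,121). The small grey one fits the description; in the scene view it sits at (300,222), partly behind the pot. I'll check it in close crops.

```bash
python3 - <<'E'
from h import *
import pickle
F=pickle.load(open("F0.pkl","rb"))
s=F["side"]["color"]; c=F["scene"]["color"]
a=cv2.resize(s[140:260,150:340],None,fx=4,fy=4,interpolation=cv2.INTER_CUBIC); save("cropside",a)
b=cv2.resize(c[160:300,150:400],None,fx=3.2,fy=3.2,interpolation=cv2.INTER_CUBIC); save("cropscene",b)
E
```

```text
(no output)
```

View pics/cropside.png

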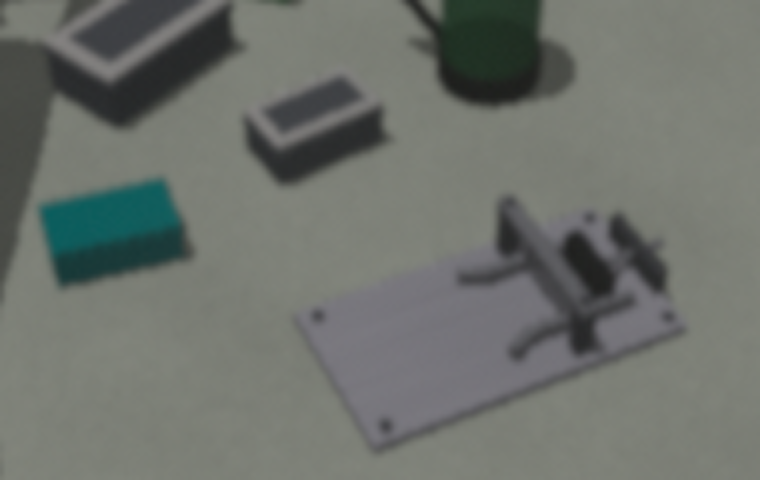

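View pics/cropscene.png

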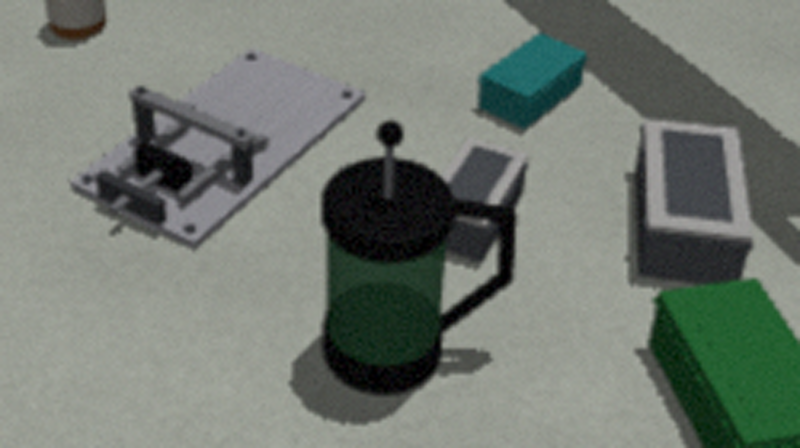

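The crop confirms it: the box is the small grey one with a white lid rim. In side pixels its lid corners are about (211.5,169), (236,159), (246,166) and (220.5,177.5). The gauge plate corners are about (223,219.5), (244,253) and (321,222). Next I'll measure positions from these.

```bash
python3 - <<'E'
from h import *
import pickle
F=pickle.load(open("F0.pkl","rb"))
s=F["side"]; c=F["scene"]
cs=lambda p:(150+p[0]/4,140+p[1]/4)
cc=lambda p:(150+p[0]/3.2,160+p[1]/3.2)
print("lid side z=.0455")
L=[onz(s,*cs(p),.0455) for p in [(246,117),(345,76),(383,104),(282,150)]]
for p in L: print(p.round(4))
for i in range(4): print(np.linalg.norm(L[i]-L[(i+1)%4]).round(4), np.arctan2(*(L[(i+1)%4]-L[i])[1::-1]).round(3))
print("center",np.mean(L,0).round(4))
print("bottom corner",onz(s,*cs((285,184)),0),onz(s,*cs((387,138)),0))
print("plate side z=.01")
P=[onz(s,*cs(p),.01) for p in [(293,318),(375,448),(685,327),(590,207)]]
for p in P: print(p.round(4))
print("plate scene")
Q=[onz(c,*cc(p),.01) for p in [(365,95),(250,50),(70,185),(195,243)]]
for p in Q: print(p.round(4))
print("bolts side")
for p in [(318,316),(386,426),(669,317),(590,217)]: print(onz(s,*cs(p),.011).round(4))
print("bolts scene")
for p in [(347,95),(251,57),(86,180),(189,230)]: print(onz(c,*cc(p),.011).round(4))
print("lid scene"); 
for p in [(525,157),(478,143)]: print(onz(c,*cc(p),.0455).round(4))
print("bar top scene");
for p in [(138,92),(243,135)]: print(onz(c,*cc(p),.062).round(4))
print("bar top side");
for p in [(508,200),(582,318)]: print(onz(s,*cs(p),.062).round(4))
for n,f,p in [("reag",s,(296,298)),("beaker",s,(357,290)),("pot",s,(272,157))]: print(n,onz(f,*p,0).round(3))
E
```

```text
lid side z=.0455
[0.4446 0.2536 0.0455]
[0.5365 0.2705 0.0455]
[0.5524 0.2265 0.0455]
[0.4581 0.2061 0.0455]
0.0935 0.182
0.0468 -1.224
0.0965 -2.928
0.0494 1.848
center [0.4979 0.2391 0.0455]
bottom corner [0.46149711 0.21377962 0.        ] [0.55871035 0.23334645 0.        ]
plate side z=.01
[0.4149 0.0667 0.01  ]
[ 0.4261 -0.0688  0.01  ]
[ 0.6811 -0.0523  0.01  ]
[0.673  0.0877 0.01  ]
plate scene
[0.424  0.0819 0.01  ]
[ 0.4327 -0.0567  0.01  ]
[ 0.6905 -0.0385  0.01  ]
[0.6782 0.098  0.01  ]
bolts side
[0.4325 0.0606 0.011 ]
[ 0.4402 -0.0545  0.011 ]
[ 0.6743 -0.0398  0.011 ]
[0.6674 0.0768 0.011 ]
bolts scene
[0.4358 0.0691 0.011 ]
[ 0.4429 -0.0465  0.011 ]
[ 0.678  -0.0317  0.011 ]
[0.6704 0.0839 0.011 ]
lid scene
[0.4536 0.2729 0.0455]
[0.4618 0.2309 0.0455]
bar top scene
[ 0.6042 -0.036   0.062 ]
[0.5942 0.079  0.062 ]
bar top side
[0.5916 0.0726 0.062 ]
[ 0.5899 -0.0552  0.062 ]
reag [ 0.498 -0.251  0.   ]
beaker [ 0.657 -0.291  0.   ]
pot [0.674 0.283 0.   ]
```

```bash
cat >> h.py <<'E'
from scipy.spatial.transform import Rotation as Ro
def Rq(q): return Ro.from_quat([q[1],q[2],q[3],q[0]]).as_matrix()
def goto(p_target, yaw_tx=None, st=None):
    """tool shift (cm) and wz (deg) to get from commanded(=measured) pose to TCP p_target with tool x at yaw (deg world)"""
    st=st or monitor.state(); R=Rq(st["tool_rot"]); d=R.T@(np.array(p_target)-st["tool_pos"])*100
    y=np.degrees(np.arctan2(R[1,0],R[0,0])); wz=None
    if yaw_tx is not None: wz=-((yaw_tx-y+180)%360-180)
    return d.round(2),y.round(2),wz
E
python3 - <<'E'
from h import *
import pickle
F=pickle.load(open("F0.pkl","rb"))
st=monitor.state(); R=Rq(st["tool_rot"]); print(R.round(4))
Rc,t,K=cam(F["wrist"]); o=-Rc.T@t
print("cam in tool",(R.T@(o-st["tool_pos"])).round(4)); print("cam axes in tool (rows x,y,z)",(Rc@R).round(3))
print(proj(F["wrist"],st["tool_pos"],True))
for P in ([0.498,0.24,0.0455],[.44,.07,.01]): print(proj(F["wrist"],P,True))
print(goto([0.50,0.14,0.30],190))
E
```

```text
[[-9.265e-01  3.763e-01 -8.000e-04]
 [ 3.763e-01  9.265e-01 -1.400e-03]
 [ 2.000e-04 -1.600e-03 -1.000e+00]]
cam in tool [ 0.077  -0.0008 -0.1426]
cam axes in tool (rows x,y,z) [[-0.     1.     0.   ]
 [-0.953 -0.    -0.304]
 [-0.304 -0.     0.953]]
[260.60892647 253.32399825]
[142.69600431 376.45775062]
[ 73.79985052 351.90274755]
(array([-41.06, -30.68,  -6.93]), np.float64(157.9), np.float64(-32.10361887774246))
```

```bash
python3 - <<'E'
from h import *
print(goto([0.50,0.15,0.30],188))
E
```

```text
(array([-40.68, -29.75,  -6.93]), np.float64(157.9), np.float64(-30.103618877742463))
```

Request:
{"op": "step_arm", "data": {
  "series": [
    {"tx":-3,"ty":-2,"tz":-2,"wz":-3,"grip":8.5},
    {"tx":-6,"ty":-4.5,"tz":-4,"wz":-6,"grip":8.5},
    {"tx":-9,"ty":-7,"tz":-6,"wz":-9,"grip":8.5},
    {"tx":-12,"ty":-9,"tz":-7,"wz":-12,"grip":8.5},
    {"tx":-15,"ty":-11,"tz":-7,"wz":-15,"grip":8.5},
    {"tx":-18,"ty":-13,"tz":-7,"wz":-18,"grip":8.5},
    {"tx":-21,"ty":-15,"tz":-7,"wz":-21,"grip":8.5},
    {"tx":-24,"ty":-17.5,"tz":-7,"wz":-24,"grip":8.5},
    {"tx":-27,"ty":-20,"tz":-7,"wz":-27,"grip":8.5},
    {"tx":-30,"ty":-22,"tz":-7,"wz":-30,"grip":8.5}
  ]
}}

```text
$.series[0]: bad value
```

Request:
{"op": "step_arm", "data": {
  "series": [
    {"tx":-3,"ty":-2,"tz":-2,"wx":0,"wy":0,"wz":-3,"grip":8.5},
    {"tx":-6,"ty":-4.5,"tz":-4,"wx":0,"wy":0,"wz":-6,"grip":8.5},
    {"tx":-9,"ty":-7,"tz":-6,"wx":0,"wy":0,"wz":-9,"grip":8.5},
    {"tx":-12,"ty":-9,"tz":-7,"wx":0,"wy":0,"wz":-12,"grip":8.5},
    {"tx":-16,"ty":-12,"tz":-7,"wx":0,"wy":0,"wz":-15,"grip":8.5},
    {"tx":-19,"ty":-14,"tz":-7,"wx":0,"wy":0,"wz":-18,"grip":8.5},
    {"tx":-22,"ty":-16,"tz":-7,"wx":0,"wy":0,"wz":-21,"grip":8.5},
    {"tx":-25,"ty":-18,"tz":-7,"wx":0,"wy":0,"wz":-24,"grip":8.5},
    {"tx":-28,"ty":-20,"tz":-7,"wx":0,"wy":0,"wz":-27,"grip":8.5},
    {"tx":-31,"ty":-22,"tz":-7,"wx":0,"wy":0,"wz":-30,"grip":8.5}
  ]
}}

```text
time: 0.98
tool_pos: [0.4401, 0.2568, 0.3011]
tool_rot: [-0.0, -0.07, 0.998, 0.0]
contact_force: [0.0, 0.2, -0.4]
gripper_width: 0.997
```

```bash
python3 - <<'E'
from h import *
print(goto([0.50,0.15,0.30],188))
E
```

```text
(array([ -4.44, -11.42,   0.11]), np.float64(-171.96), np.float64(0.03925321622875799))
```

Request:
{"op": "step_arm", "data": {
  "series": [
    {"tx":-1,"ty":-3,"tz":0,"wx":0,"wy":0,"wz":0,"grip":8.5},
    {"tx":-2,"ty":-6,"tz":0,"wx":0,"wy":0,"wz":0,"grip":8.5},
    {"tx":-3,"ty":-9,"tz":0,"wx":0,"wy":0,"wz":0,"grip":8.5},
    {"tx":-4,"ty":-11,"tz":0,"wx":0,"wy":0,"wz":0,"grip":8.5},
    {"tx":-4.4,"ty":-11.4,"tz":0,"wx":0,"wy":0,"wz":0,"grip":8.5},
    {"tx":-4.4,"ty":-11.4,"tz":0,"wx":0,"wy":0,"wz":0,"grip":8.5},
    {"tx":-4.4,"ty":-11.4,"tz":0,"wx":0,"wy":0,"wz":0,"grip":8.5},
    {"tx":-4.4,"ty":-11.4,"tz":0,"wx":0,"wy":0,"wz":0,"grip":8.5},
    {"tx":-4.4,"ty":-11.4,"tz":0,"wx":0,"wy":0,"wz":0,"grip":8.5},
    {"tx":-4.4,"ty":-11.4,"tz":0,"wx":0,"wy":0,"wz":0,"grip":8.5}
  ]
}}

```text
time: 1.82
tool_pos: [0.4984, 0.1527, 0.3014]
tool_rot: [0.0, -0.07, 0.998, 0.0]
contact_force: [-1.1, -1.1, 0.1]
gripper_width: 0.997
```

```bash
python3 - <<'E'
from h import *
import pickle
f=grab_frame("wrist"); pickle.dump(f,open("W1.pkl","wb")); save("wrist1",f["color"])
print(monitor.state()["tool_pos"])
E
```

```text
[0.49843749 0.1525755  0.30137305]
```

View pics/wrist1.png

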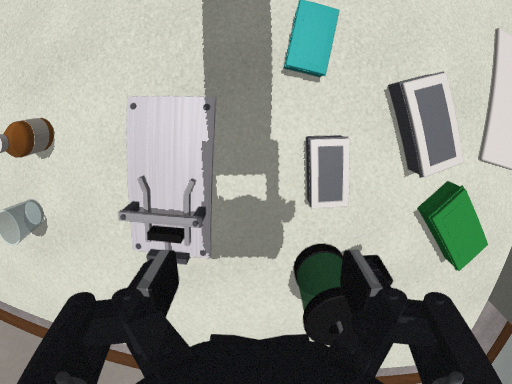

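The wrist view shows the small grey box at (310–350, 136–208), the gauge plate at (126–215, 97–258), the bar near (163,216) and the black stop block at (165,234). Next I'll find corners by colour and contour.

```bash
python3 - <<'E'
from h import *
import pickle
f=pickle.load(open("W1.pkl","rb")); im=f["color"]
a=cv2.resize(im[85:275,105:225],None,fx=3.1,fy=3.1,interpolation=cv2.INTER_CUBIC)
b=cv2.resize(im[125:220,295:365],None,fx=6,fy=6,interpolation=cv2.INTER_CUBIC)
h=max(a.shape[0],b.shape[0]); o=np.zeros((h,a.shape[1]+b.shape[1]+5,3),np.uint8); o[:a.shape[0],:a.shape[1]]=a; o[:b.shape[0],a.shape[1]+5:]=b
print(o.shape); save("crop1",o)
hsv=cv2.cvtColor(im,cv2.COLOR_RGB2HSV)
for p in [(335,141),(330,170),(312,165),(365,165),(170,120),(140,120),(300,100)]: print(p,im[p[1],p[0]],hsv[p[1],p[0]])
E
```

```text
(589, 797, 3)
(335, 141) [226 223 220] [ 15   7 226]
(330, 170) [106 107 114] [116  18 114]
(312, 165) [228 223 221] [  9   8 228]
(365, 165) [215 215 201] [ 30  17 215]
(170, 120) [214 209 217] [139   9 217]
(140, 120) [207 202 209] [141   9 209]
(300, 100) [211 212 198] [ 32  17 212]
```

View pics/crop1.png

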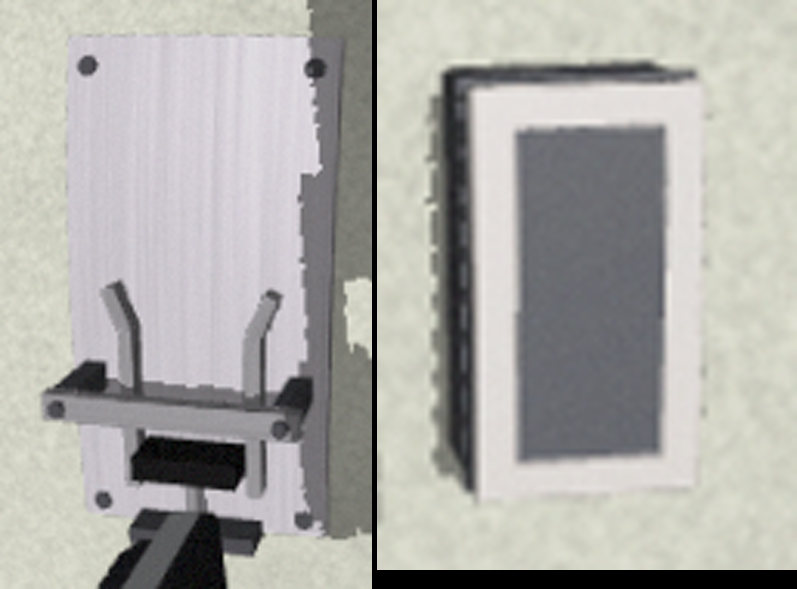

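```bash
python3 - <<'E'
from h import *
import pickle
f=pickle.load(open("W1.pkl","rb")); im=cv2.GaussianBlur(f["color"],(3,3),0).astype(int)
rb=im[...,0]-im[...,2]; lum=im.sum(2)/3
m=(((rb<10)&(lum>200))).astype(np.uint8)
roi=np.zeros_like(m); roi[130:215,303:358]=m[130:215,303:358]
roi=cv2.morphologyEx(roi,cv2.MORPH_OPEN,np.ones((3,3),np.uint8))
cs,_=cv2.findContours(roi,cv2.RETR_EXTERNAL,cv2.CHAIN_APPROX_NONE)
c=max(cs,key=cv2.contourArea); print("lid area",cv2.contourArea(c),cv2.boundingRect(c))
z=.0455
W=np.array([onz(f,*p[0],z,True)[:2] for p in c])
r=cv2.minAreaRect((W*1000).astype(np.float32)); print("lid rect mm",r, cv2.boxPoints(r).round(1).tolist())
# dark panel
d=np.zeros_like(m); d[140:205,313:345]=(lum<150)[140:205,313:345]
cs,_=cv2.findContours(d,cv2.RETR_EXTERNAL,cv2.CHAIN_APPROX_NONE); c=max(cs,key=cv2.contourArea)
W=np.array([onz(f,*p[0],z,True)[:2] for p in c]); r=cv2.minAreaRect((W*1000).astype(np.float32)); print("panel",r)
for p in [(310.5,139),(349.3,137.7),(347.8,205.7),(311.2,208.3)]: print("lidc",onz(f,*p,z,True).round(4))
B=[onz(f,*p,.011,True) for p in [(133.4-.3,106-.3),(206.9-.3,106.9-.3),(203.1-.3,252.4-.3),(138.5-.3,246-.3)]]
for p in B: print("bolt",p.round(4))
B=np.array(B); 
print("len",[np.linalg.norm(B[i]-B[(i+1)%4]).round(4) for i in range(4)],"center",B.mean(0).round(4))
d=(B[3]+B[2]-B[0]-B[1]); print("yaw deg",np.degrees(np.arctan2(d[1],d[0])).round(2)); d=(B[1]+B[2]-B[0]-B[3]); print("yaw perp",np.degrees(np.arctan2(d[1],d[0])).round(2)-90)
cr=lambda x,y:(105+(x+.5)/3.1-.5,85+(y+.5)/3.1-.5)
P=[onz(f,*cr(*p),.01,True) for p in [(69,37),(343,37),(328,537),(86,513)]]
for p in P: print("plate",p.round(4))
print("bar top bolts",[onz(f,*cr(*p),.062,True).round(4) for p in [(56,409),(280,429)]])
print("rails tips/top z.024",[onz(f,*cr(*p),.024,True).round(4) for p in [(113,285),(272,294)]])
print("stop block near top edge z .04",[onz(f,*cr(*p),.040,True).round(4) for p in [(133,458),(243,468)]])
E
```

```text
lid area 2351.0 (312, 139, 38, 69)
lid rect mm ((498.4306640625, 252.61663818359375), (97.06254577636719, 53.27741622924805), 10.767871856689453) [[445.79998779296875, 269.70001220703125], [455.70001220703125, 217.39999389648438], [551.0999755859375, 235.5], [541.0999755859375, 287.8999938964844]]
panel ((498.8330993652344, 252.0784149169922), (79.03768920898438, 35.23770523071289), 11.543354988098145)
lidc [0.4552 0.2157 0.0455]
lidc [0.444  0.2696 0.0455]
lidc [0.5415 0.2886 0.0455]
lidc [0.5528 0.2348 0.0455]
bolt [ 0.4394 -0.0503  0.011 ]
bolt [0.4317 0.0654 0.011 ]
bolt [0.6653 0.0803 0.011 ]
bolt [ 0.6735 -0.0351  0.011 ]
len [np.float64(0.116), np.float64(0.2342), np.float64(0.1157), np.float64(0.2347)] center [0.5525 0.0151 0.011 ]
yaw deg 3.69
yaw perp 3.9399999999999977
plate [ 0.4258 -0.0629  0.01  ]
plate [0.4157 0.0761 0.01  ]
plate [0.6749 0.0938 0.01  ]
plate [ 0.6853 -0.0471  0.01  ]
bar top bolts [array([ 0.5995, -0.039 ,  0.062 ]), array([0.592 , 0.0732, 0.062 ])]
rails tips/top z.024 [array([ 0.5456, -0.0244,  0.024 ]), array([0.5398, 0.0576, 0.024 ])]
stop block near top edge z .04 [array([ 0.6298, -0.0064,  0.04  ]), array([0.6256, 0.0518, 0.04  ])]
```

```bash
python3 - <<'E'
from h import *
import pickle
F=pickle.load(open("F0.pkl","rb"))
c,s=np.cos(np.radians(11.1)),np.sin(np.radians(11.1))
ctr=np.array([.4985,.2523])
def bx(x,y,z): return [ctr[0]+c*x-s*y,ctr[1]+s*x+c*y,z]
for n,(x0,x1,y0,y1,k) in {"side":(190,270,145,195,8),"scene":(270,350,185,250,8)}.items():
    f=F[n]; im=cv2.resize(f["color"][y0:y1,x0:x1],None,fx=k,fy=k,interpolation=cv2.INTER_CUBIC)
    for z,col in ((.0455,(255,0,0)),(0,(0,255,0))):
        pts=[proj(f,bx(x,y,z)) for x,y in ((-.05,-.028),(.05,-.028),(.05,.028),(-.05,.028))]
        print(n,z,np.round(pts,1).tolist())
        q=np.array([((p[0]-x0+.5)*k,(p[1]-y0+.5)*k) for p in pts]).astype(int)
        cv2.polylines(im,[q],True,col,1)
    save("ov_"+n,im)
E
```

```text
side 0.0455 [[218.5, 175.9], [245.0, 164.5], [235.8, 155.1], [209.7, 166.1]]
side 0 [[219.2, 186.3], [245.0, 174.7], [236.0, 165.4], [210.5, 176.4]]
scene 0.0455 [[295.9, 201.4], [281.6, 222.0], [301.8, 228.4], [315.0, 207.0]]
scene 0 [[294.9, 214.1], [280.9, 235.1], [300.5, 241.6], [313.4, 219.8]]
```

View pics/ov_side.png

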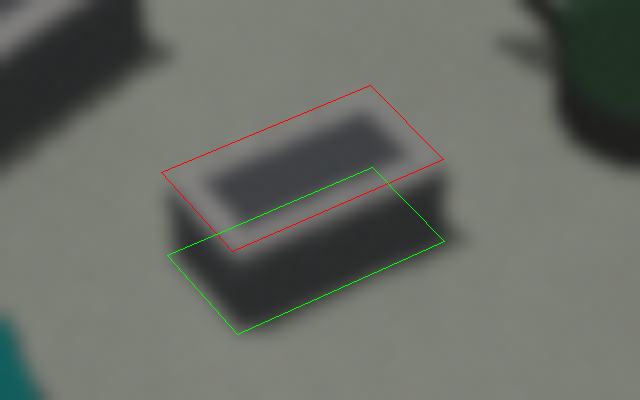

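View pics/ov_scene.png

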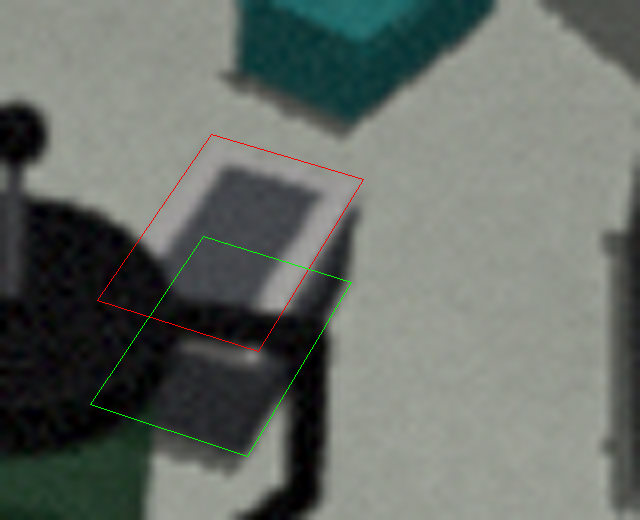

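The overlays agree with both other views to about 1 px (2–3 mm), so I take the box centre as (0.498, 0.251) with a yaw of about 11°. The gauge yaw is about 3.8°. Next I'll check where the pot handle reaches and work out the approach.

```bash
python3 - <<'E'
from h import *
import pickle
F=pickle.load(open("F0.pkl","rb")); c=F["scene"]; s=F["side"]
cc=lambda p:(150+p[0]/3.2,160+p[1]/3.2)
for z in (.06,.12,.16): print(z,"handle scene",onz(c,*cc((512,215)),z).round(3),"side",onz(s,250,130,z).round(3))
print("pot base", onz(s,272,152,0.0).round(3), onz(c,270,270,0).round(3))
print(goto([0.4985,0.2515,0.09],191.1))
E
```

```text
0.06 handle scene [0.54  0.311 0.06 ] side [0.631 0.381 0.06 ]
0.12 handle scene [0.603 0.343 0.12 ] side [0.601 0.308 0.12 ]
0.16 handle scene [0.645 0.364 0.16 ] side [0.58  0.259 0.16 ]
pot base [0.685 0.308 0.   ] [0.672 0.285 0.   ]
(array([-1.38,  9.79, 21.14]), np.float64(-172.01), np.float64(-3.112901880241111))
```

Request:
{"op": "step_arm", "data": {
  "series": [
    {"tx":-0.5,"ty":3,"tz":2,"wx":0,"wy":0,"wz":-1.5,"grip":0},
    {"tx":-1,"ty":6,"tz":5,"wx":0,"wy":0,"wz":-3.1,"grip":0},
    {"tx":-1.4,"ty":9,"tz":8,"wx":0,"wy":0,"wz":-3.1,"grip":0},
    {"tx":-1.4,"ty":9.8,"tz":11,"wx":0,"wy":0,"wz":-3.1,"grip":0},
    {"tx":-1.4,"ty":9.8,"tz":14,"wx":0,"wy":0,"wz":-3.1,"grip":0},
    {"tx":-1.4,"ty":9.8,"tz":17,"wx":0,"wy":0,"wz":-3.1,"grip":0},
    {"tx":-1.4,"ty":9.8,"tz":19,"wx":0,"wy":0,"wz":-3.1,"grip":0},
    {"tx":-1.4,"ty":9.8,"tz":20.5,"wx":0,"wy":0,"wz":-3.1,"grip":0},
    {"tx":-1.4,"ty":9.8,"tz":21,"wx":0,"wy":0,"wz":-3.1,"grip":0},
    {"tx":-1.4,"ty":9.8,"tz":21,"wx":0,"wy":0,"wz":-3.1,"grip":0}
  ]
}}

```text
time: 2.7
tool_pos: [0.4979, 0.2506, 0.0896]
tool_rot: [-0.002, -0.096, 0.995, -0.0]
contact_force: [0.1, -0.5, 1.1]
gripper_width: 0.002
```

```bash
python3 - <<'E'
from h import *
import pickle
st=monitor.state(); print(st["tool_pos"],st["contact_force"],st["gripper_width"],goto([0.4985,0.2515,0.05],191.1))
f=grab_frame("wrist"); pickle.dump(f,open("W2.pkl","wb")); save("wrist2",f["color"])
E
```

```text
[0.49790535 0.25063174 0.08963994] [ 0.10682014 -0.5212119   1.13634579] 0.0020327498948525045 (array([-0.09,  0.08,  3.96]), np.float64(-168.97), np.float64(-0.06748994977863276))
```

View pics/wrist2.png

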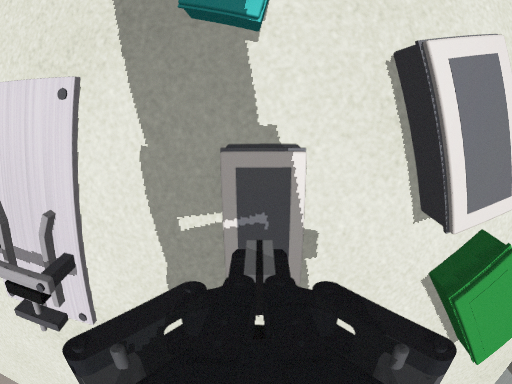

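The shut fingers stand over the dark lid panel. The lid's robot-side edge runs (221,150)–(306,150), centred near u=263 against the fingers at u=260. I'll work out the centring offset from that.

```bash
python3 - <<'E'
from h import *
import pickle
f=pickle.load(open("W2.pkl","rb")); st=monitor.state(); R=Rq(st["tool_rot"])
for z in (.0455,):
    for p in [(221.5,151),(306,149.5),(224,230),(303,230),(236.5,168),(291,168)]:
        w=onz(f,*p,z,True); print(p,w.round(4),"tool mm",((R.T@(w-st["tool_pos"]))*1000).round(1))
E
```

```text
(221.5, 151) [0.4542 0.2166 0.0455] tool mm [ 50.5 -25.1  45.8]
(306, 149.5) [0.4429 0.2693 0.0455] tool mm [51.6 28.8 45.8]
(224, 230) [0.5078 0.2268 0.0455] tool mm [ -4.  -25.3  45.8]
(303, 230) [0.4974 0.2804 0.0455] tool mm [-4.1 29.2 45.8]
(236.5, 168) [0.4634 0.228  0.0455] tool mm [ 39.3 -15.7  45.8]
(291, 168) [0.4566 0.2624 0.0455] tool mm [39.4 19.4 45.8]
```

Request:
{"op": "step_arm", "data": {
  "series": [
    {"tx":0.1,"ty":0.2,"tz":1,"wx":0,"wy":0,"wz":0,"grip":0},
    {"tx":0.1,"ty":0.2,"tz":2,"wx":0,"wy":0,"wz":0,"grip":0},
    {"tx":0.1,"ty":0.2,"tz":3,"wx":0,"wy":0,"wz":0,"grip":0},
    {"tx":0.1,"ty":0.2,"tz":3.6,"wx":0,"wy":0,"wz":0,"grip":0},
    {"tx":0.1,"ty":0.2,"tz":4.0,"wx":0,"wy":0,"wz":0,"grip":0},
    {"tx":0.1,"ty":0.2,"tz":4.2,"wx":0,"wy":0,"wz":0,"grip":0},
    {"tx":0.1,"ty":0.2,"tz":4.35,"wx":0,"wy":0,"wz":0,"grip":0},
    {"tx":0.1,"ty":0.2,"tz":4.5,"wx":0,"wy":0,"wz":0,"grip":0},
    {"tx":0.1,"ty":0.2,"tz":4.6,"wx":0,"wy":0,"wz":0,"grip":0},
    {"tx":0.1,"ty":0.2,"tz":4.7,"wx":0,"wy":0,"wz":0,"grip":0}
  ]
}}

```text
time: 3.58
tool_pos: [0.4982, 0.2525, 0.045]
tool_rot: [0.0, -0.096, 0.995, 0.0]
contact_force: [-3.0, -0.7, 4.8]
gripper_width: 0.003
```

Request:
{"op": "step_arm", "data": {
  "series": [
    {"tx":0,"ty":0,"tz":0,"wx":0,"wy":0,"wz":0,"grip":0},
    {"tx":0,"ty":0,"tz":0.05,"wx":0,"wy":0,"wz":0,"grip":0},
    {"tx":0,"ty":0,"tz":0.1,"wx":0,"wy":0,"wz":0,"grip":0},
    {"tx":0,"ty":0,"tz":0.15,"wx":0,"wy":0,"wz":0,"grip":0},
    {"tx":0,"ty":0,"tz":0.2,"wx":0,"wy":0,"wz":0,"grip":0},
    {"tx":0,"ty":0,"tz":0.2,"wx":0,"wy":0,"wz":0,"grip":0},
    {"tx":0,"ty":0,"tz":0.2,"wx":0,"wy":0,"wz":0,"grip":0},
    {"tx":0,"ty":0,"tz":0.2,"wx":0,"wy":0,"wz":0,"grip":0},
    {"tx":0,"ty":0,"tz":0.2,"wx":0,"wy":0,"wz":0,"grip":0},
    {"tx":0,"ty":0,"tz":0.2,"wx":0,"wy":0,"wz":0,"grip":0}
  ]
}}

```text
time: 4.42
tool_pos: [0.4982, 0.2526, 0.0425]
tool_rot: [0.0, -0.096, 0.995, 0.0]
contact_force: [-0.2, -0.7, 5.5]
gripper_width: 0.005
```

Request:
{"op": "step_arm", "data": {
  "series": [
    {"tx":0,"ty":0,"tz":0.05,"wx":0,"wy":0,"wz":0,"grip":0},
    {"tx":0,"ty":0,"tz":0.1,"wx":0,"wy":0,"wz":0,"grip":0},
    {"tx":0,"ty":0,"tz":0.15,"wx":0,"wy":0,"wz":0,"grip":0},
    {"tx":0,"ty":0,"tz":0.2,"wx":0,"wy":0,"wz":0,"grip":0},
    {"tx":0,"ty":0,"tz":0.25,"wx":0,"wy":0,"wz":0,"grip":0},
    {"tx":0,"ty":0,"tz":0.3,"wx":0,"wy":0,"wz":0,"grip":0},
    {"tx":0,"ty":0,"tz":0.35,"wx":0,"wy":0,"wz":0,"grip":0},
    {"tx":0,"ty":0,"tz":0.4,"wx":0,"wy":0,"wz":0,"grip":0},
    {"tx":0,"ty":0,"tz":0.45,"wx":0,"wy":0,"wz":0,"grip":0},
    {"tx":0,"ty":0,"tz":0.45,"wx":0,"wy":0,"wz":0,"grip":0}
  ]
}}

```text
time: 5.25
tool_pos: [0.4983, 0.2526, 0.0399]
tool_rot: [-0.0, -0.096, 0.995, -0.0]
contact_force: [-5.1, -1.7, 16.3]
gripper_width: 0.003
```

Request:
{"op": "step_arm", "data": {
  "series": [
    {"tx":0,"ty":0,"tz":0.05,"wx":0,"wy":0,"wz":0,"grip":0},
    {"tx":0,"ty":0,"tz":0.1,"wx":0,"wy":0,"wz":0,"grip":0},
    {"tx":0,"ty":0,"tz":0.15,"wx":0,"wy":0,"wz":0,"grip":0},
    {"tx":0,"ty":0,"tz":0.2,"wx":0,"wy":0,"wz":0,"grip":0},
    {"tx":0,"ty":0,"tz":0.2,"wx":0,"wy":0,"wz":0,"grip":0},
    {"tx":0,"ty":0,"tz":0.2,"wx":0,"wy":0,"wz":0,"grip":0},
    {"tx":0,"ty":0,"tz":0.2,"wx":0,"wy":0,"wz":0,"grip":0},
    {"tx":0,"ty":0,"tz":0.2,"wx":0,"wy":0,"wz":0,"grip":0},
    {"tx":0,"ty":0,"tz":0.2,"wx":0,"wy":0,"wz":0,"grip":0},
    {"tx":0,"ty":0,"tz":0.2,"wx":0,"wy":0,"wz":0,"grip":0}
  ]
}}

```text
time: 6.08
tool_pos: [0.4984, 0.2526, 0.0398]
tool_rot: [-0.001, -0.096, 0.995, -0.0]
contact_force: [-11.4, -4.7, 28.0]
gripper_width: 0.003
```

Request:
{"op": "step_arm", "data": {
  "series": [
    {"tx":0,"ty":0,"tz":-0.6,"wx":0,"wy":0,"wz":0,"grip":0},
    {"tx":0,"ty":0,"tz":-2,"wx":0,"wy":0,"wz":0,"grip":0},
    {"tx":0,"ty":0,"tz":-4,"wx":0,"wy":0,"wz":0,"grip":8.5},
    {"tx":0,"ty":0,"tz":-6,"wx":0,"wy":0,"wz":0,"grip":8.5},
    {"tx":0,"ty":0,"tz":-8,"wx":0,"wy":0,"wz":0,"grip":8.5},
    {"tx":0,"ty":0,"tz":-8.5,"wx":0,"wy":0,"wz":0,"grip":8.5},
    {"tx":0,"ty":0,"tz":-8.5,"wx":0,"wy":0,"wz":0,"grip":8.5},
    {"tx":0,"ty":0,"tz":-8.5,"wx":0,"wy":0,"wz":0,"grip":8.5},
    {"tx":0,"ty":0,"tz":-8.5,"wx":0,"wy":0,"wz":0,"grip":8.5},
    {"tx":0,"ty":0,"tz":-8.5,"wx":0,"wy":0,"wz":0,"grip":8.5}
  ]
}}

```text
time: 6.92
tool_pos: [0.4967, 0.252, 0.1187]
tool_rot: [-0.002, -0.096, 0.995, -0.0]
contact_force: [-0.2, -0.6, 0.3]
gripper_width: 0.996
```

```bash
python3 - <<'E'
from h import *
import pickle
st=monitor.state(); print(st["tool_pos"],st["contact_force"],st["gripper_width"])
f=grab_frame("wrist"); pickle.dump((f,st),open("W3.pkl","wb")); save("wrist3",f["color"])
g=grab_frame("side"); save("side3",cv2.resize(g["color"][140:200,190:270],None,fx=8,fy=8,interpolation=cv2.INTER_CUBIC))
E
```

```text
[0.4967124  0.25203995 0.11868163] [-0.2059396  -0.57257774  0.32482311] 0.9958881905498247
```

View pics/wrist3.png

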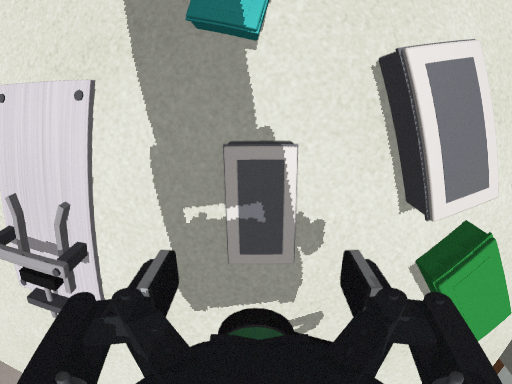

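View pics/side3.png

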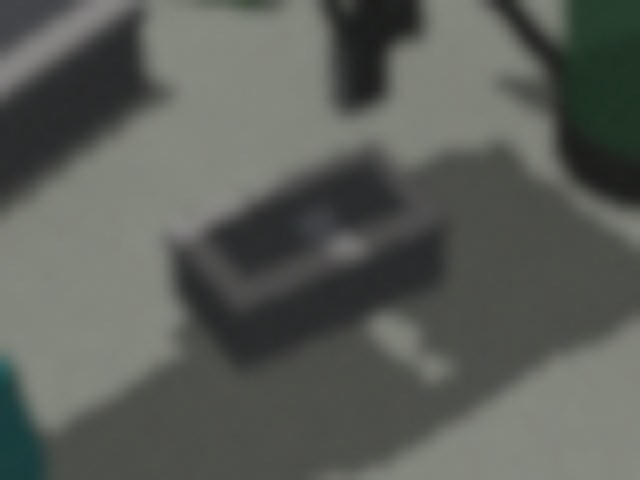

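The whole lid is in view now: corners about (223,145), (297,144), (294,263) and (229,263). The lid sits flush with the body. I'll measure it on z=0.040.

```bash
python3 - <<'E'
from h import *
import pickle
f,st=pickle.load(open("W3.pkl","rb")); R=Rq(st["tool_rot"]); im=f["color"]
save("crop3",cv2.resize(im[135:275,215:305],None,fx=4,fy=4,interpolation=cv2.INTER_CUBIC))
W=[]
for p in [(223.5,145.5),(297,144.5),(294,263.5),(229,263)]:
    w=onz(f,*p,.040,True); W.append(w); print(p,w.round(4),"tool mm",((R.T@(w-st["tool_pos"]))*1000).round(1))
W=np.array(W); print(W.mean(0),[np.linalg.norm(W[i]-W[(i+1)%4]).round(4) for i in range(4)])
d=W[3]+W[2]-W[0]-W[1]; print(np.degrees(np.arctan2(d[1],d[0])))
# panel
lum=cv2.GaussianBlur(im,(3,3),0).astype(int).sum(2)/3
E
```

```text
(223.5, 145.5) [0.4544 0.2154 0.04  ] tool mm [ 48.3 -27.8  78.9]
(297, 144.5) [0.4431 0.2695 0.04  ] tool mm [49.1 27.4 78.8]
(294, 263.5) [0.5421 0.2902 0.04  ] tool mm [-52.1  28.9  78.5]
(229, 263) [0.5522 0.2354 0.04  ] tool mm [-51.6 -26.9  78.5]
[0.49793732 0.25262841 0.04      ] [np.float64(0.0552), np.float64(0.1012), np.float64(0.0558), np.float64(0.0998)]
11.679959317077055
```

View pics/crop3.png

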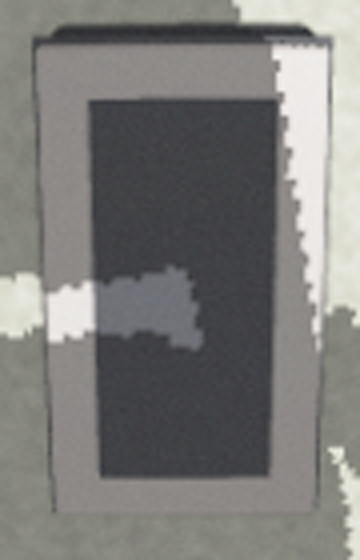

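Request:
{"op": "step_arm", "data": {
  "series": [
    {"tx":-0.1,"ty":0.05,"tz":2,"wx":0,"wy":0,"wz":-0.6,"grip":8.5},
    {"tx":-0.15,"ty":0.05,"tz":4,"wx":0,"wy":0,"wz":-0.6,"grip":8.5},
    {"tx":-0.15,"ty":0.05,"tz":6,"wx":0,"wy":0,"wz":-0.6,"grip":8.5},
    {"tx":-0.15,"ty":0.05,"tz":8,"wx":0,"wy":0,"wz":-0.6,"grip":8.5},
    {"tx":-0.15,"ty":0.05,"tz":9.5,"wx":0,"wy":0,"wz":-0.6,"grip":8.5},
    {"tx":-0.15,"ty":0.05,"tz":10.5,"wx":0,"wy":0,"wz":-0.6,"grip":8.5},
    {"tx":-0.15,"ty":0.05,"tz":11,"wx":0,"wy":0,"wz":-0.6,"grip":8.5},
    {"tx":-0.15,"ty":0.05,"tz":11.3,"wx":0,"wy":0,"wz":-0.6,"grip":8.5},
    {"tx":-0.15,"ty":0.05,"tz":11.4,"wx":0,"wy":0,"wz":-0.6,"grip":8.5},
    {"tx":-0.15,"ty":0.05,"tz":11.4,"wx":0,"wy":0,"wz":-0.6,"grip":8.5}
  ]
}}

```text
time: 7.85
tool_pos: [0.4999, 0.2534, 0.0075]
tool_rot: [0.001, -0.101, 0.995, 0.0]
contact_force: [-0.1, 0.3, -0.7]
gripper_width: 0.993
```

Request:
{"op": "step_arm", "data": {
  "series": [
    {"tx":0,"ty":0,"tz":0,"wx":0,"wy":0,"wz":0,"grip":7},
    {"tx":0,"ty":0,"tz":0,"wx":0,"wy":0,"wz":0,"grip":6.2},
    {"tx":0,"ty":0,"tz":0,"wx":0,"wy":0,"wz":0,"grip":5.8},
    {"tx":0,"ty":0,"tz":0,"wx":0,"wy":0,"wz":0,"grip":5.4},
    {"tx":0,"ty":0,"tz":0,"wx":0,"wy":0,"wz":0,"grip":5},
    {"tx":0,"ty":0,"tz":0,"wx":0,"wy":0,"wz":0,"grip":4.5},
    {"tx":0,"ty":0,"tz":0,"wx":0,"wy":0,"wz":0,"grip":4.5},
    {"tx":0,"ty":0,"tz":0,"wx":0,"wy":0,"wz":0,"grip":4.5},
    {"tx":0,"ty":0,"tz":0,"wx":0,"wy":0,"wz":0,"grip":4.5},
    {"tx":0,"ty":0,"tz":0,"wx":0,"wy":0,"wz":0,"grip":4.5}
  ]
}}

```text
time: 8.68
tool_pos: [0.5, 0.2536, 0.0078]
tool_rot: [0.001, -0.101, 0.995, 0.0]
contact_force: [-1.4, 0.7, 6.2]
gripper_width: 0.648
```

Opening 55.3 mm, so the fingers hold the box (56 mm wide). Now a small lift to check the hold.

Request:
{"op": "step_arm", "data": {
  "series": [
    {"tx":0,"ty":0,"tz":-0.5,"wx":0,"wy":0,"wz":0,"grip":4.5},
    {"tx":0,"ty":0,"tz":-1.5,"wx":0,"wy":0,"wz":0,"grip":4.5},
    {"tx":0,"ty":0,"tz":-2.5,"wx":0,"wy":0,"wz":0,"grip":4.5},
    {"tx":0,"ty":0,"tz":-4,"wx":0,"wy":0,"wz":0,"grip":4.5},
    {"tx":0,"ty":0,"tz":-5.5,"wx":0,"wy":0,"wz":0,"grip":4.5},
    {"tx":0,"ty":0,"tz":-7,"wx":0,"wy":0,"wz":0,"grip":4.5},
    {"tx":0,"ty":0,"tz":-8,"wx":0,"wy":0,"wz":0,"grip":4.5},
    {"tx":0,"ty":0,"tz":-8.5,"wx":0,"wy":0,"wz":0,"grip":4.5},
    {"tx":0,"ty":0,"tz":-8.5,"wx":0,"wy":0,"wz":0,"grip":4.5},
    {"tx":0,"ty":0,"tz":-8.5,"wx":0,"wy":0,"wz":0,"grip":4.5}
  ]
}}

```text
time: 9.52
tool_pos: [0.4991, 0.2531, 0.0916]
tool_rot: [-0.0, -0.101, 0.995, -0.0]
contact_force: [-0.3, 0.0, -2.4]
gripper_width: 0.645
```

```bash
python3 - <<'E'
from h import *
import pickle
st=monitor.state(); print(st["tool_pos"],st["contact_force"],st["gripper_width"],goto([0.490,0.0107,0.095],183.8))
f=grab_frame("wrist"); pickle.dump((f,st),open("W4.pkl","wb")); save("wrist4",f["color"])
g=grab_frame("side"); pickle.dump((g,st),open("S4.pkl","wb")); save("side4",g["color"])
E
```

```text
[0.49905633 0.25314262 0.0916172 ] [-0.29529184  0.01514905 -2.40717229] 0.6453818352429027 (array([  5.76, -23.57,  -0.34]), np.float64(-168.41), np.float64(7.794789392614575))
```

View pics/wrist4.png

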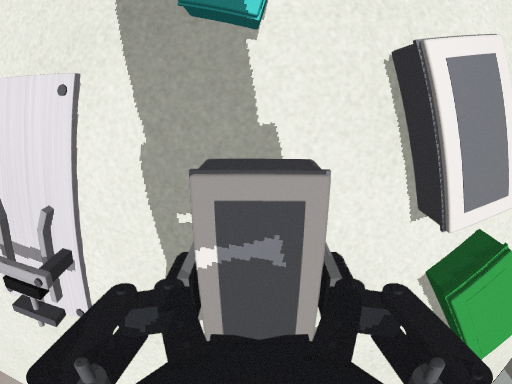

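The box is held: force −2.4 N matches its weight, and the lid edge runs (189,171)–(330,170). I'll check how it sits relative to the tool.

```bash
python3 - <<'E'
from h import *
import pickle
f,st=pickle.load(open("W4.pkl","rb")); R=Rq(st["tool_rot"])
for p in [(189.5,171.5),(330,170.5),(203,335),(315,335)]:
    w=onz(f,*p,.1238,True); print(p,w.round(4),"tool mm",((R.T@(w-st["tool_pos"]))*1000).round(1))
E
```

```text
(189.5, 171.5) [0.4527 0.2151 0.1238] tool mm [ 53.  -28.  -32.2]
(330, 170.5) [0.4414 0.2683 0.1238] tool mm [ 53.4  26.5 -32.2]
(203, 335) [0.5351 0.2304 0.1238] tool mm [-30.8 -29.5 -32.2]
(315, 335) [0.5237 0.2861 0.1238] tool mm [-30.7  27.4 -32.2]
```

Request:
{"op": "step_arm", "data": {
  "series": [
    {"tx":0.6,"ty":-2.5,"tz":-0.2,"wx":0,"wy":0,"wz":1,"grip":4.5},
    {"tx":1.2,"ty":-5,"tz":-0.3,"wx":0,"wy":0,"wz":2,"grip":4.5},
    {"tx":1.8,"ty":-7.5,"tz":-0.3,"wx":0,"wy":0,"wz":3,"grip":4.5},
    {"tx":2.4,"ty":-10,"tz":-0.3,"wx":0,"wy":0,"wz":4,"grip":4.5},
    {"tx":3.0,"ty":-12.5,"tz":-0.3,"wx":0,"wy":0,"wz":5,"grip":4.5},
    {"tx":3.7,"ty":-15,"tz":-0.3,"wx":0,"wy":0,"wz":6,"grip":4.5},
    {"tx":4.3,"ty":-17.5,"tz":-0.3,"wx":0,"wy":0,"wz":7,"grip":4.5},
    {"tx":4.9,"ty":-20,"tz":-0.3,"wx":0,"wy":0,"wz":7.8,"grip":4.5},
    {"tx":5.5,"ty":-22.5,"tz":-0.3,"wx":0,"wy":0,"wz":7.8,"grip":4.5},
    {"tx":5.8,"ty":-23.6,"tz":-0.3,"wx":0,"wy":0,"wz":7.8,"grip":4.5}
  ]
}}

```text
time: 10.45
tool_pos: [0.489, 0.0081, 0.0938]
tool_rot: [-0.001, -0.032, 0.999, -0.0]
contact_force: [-0.3, 0.4, -2.0]
gripper_width: 0.652
```

```bash
python3 - <<'E'
from h import *
import pickle
st=monitor.state(); print(st["tool_pos"],goto([0.490,0.0107,0.095],183.8))
f=grab_frame("wrist"); pickle.dump((f,st),open("W5.pkl","wb")); save("wrist5",f["color"])
g=grab_frame("scene"); pickle.dump((g,st),open("C5.pkl","wb")); 
s=grab_frame("side"); pickle.dump((s,st),open("S5.pkl","wb")); 
a=cv2.resize(g["color"][140:250,150:290],None,fx=4,fy=4,interpolation=cv2.INTER_CUBIC)
b=cv2.resize(s["color"][150:270,200:330],None,fx=4,fy=4,interpolation=cv2.INTER_CUBIC)
print(monitor.state()["tool_pos"])
save("scene5",a); save("side5",b)
E
```

```text
[0.48904364 0.00811856 0.09378099] (array([-0.11,  0.25, -0.12]), np.float64(-176.32), np.float64(-0.12254749383737362))
[0.48942062 0.01015587 0.09408226]
```

View pics/wrist5.png

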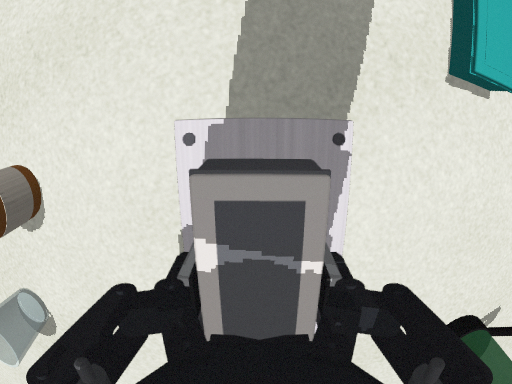

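View pics/scene5.png

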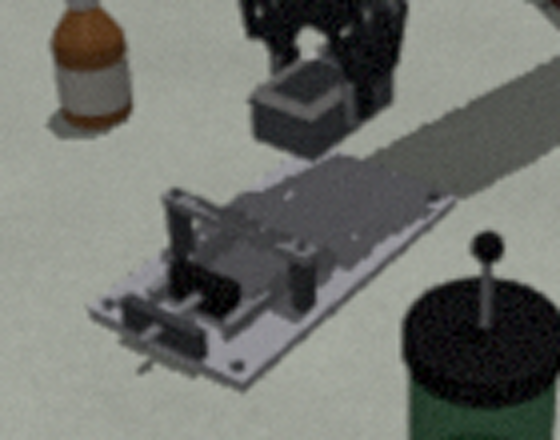

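View pics/side5.png

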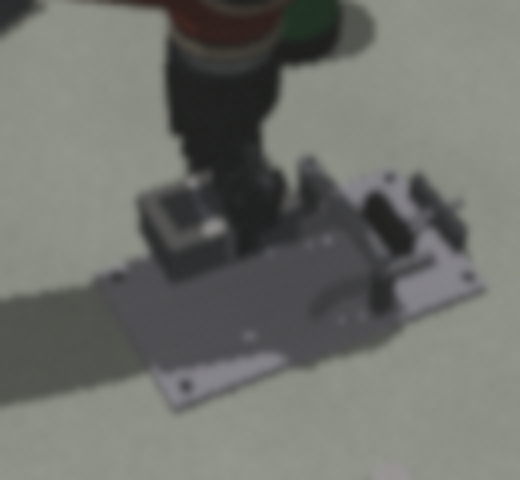

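```bash
python3 - <<'E'
from h import *
import pickle
f,st=pickle.load(open("W5.pkl","rb")); R=Rq(st["tool_rot"]); im=f["color"]
lum=cv2.GaussianBlur(im,(3,3),0).astype(int).sum(2)/3
B=[]
for (u,v) in [(189,139),(339,139)]:
    m=(lum[v-9:v+10,u-9:u+10]<95).astype(np.uint8); M=cv2.moments(m,True); p=(u-9+M["m10"]/M["m00"],v-9+M["m01"]/M["m00"])
    w=onz(f,*p,.011,True); B.append(w); print(p,M["m00"],w.round(4),"tool",((R.T@(w-st["tool_pos"]))*1000).round(1))
m=(B[0]+B[1])/2; d=B[1]-B[0]; print("mid",m.round(4),"dist",np.linalg.norm(d).round(4),"yaw",np.degrees(np.arctan2(-d[0],d[1])).round(2))
print("now",monitor.state()["tool_pos"])
for p in [(190.5,171.5),(330,170.5)]:
    w=onz(f,*p,.1238+.0022,True); print("box rear",w.round(4),"tool",((R.T@(w-st["tool_pos"]))*1000).round(1))
E
```

```text
(190.125, 138.3125) 32.0 [ 0.4388 -0.0496  0.011 ] tool [ 53.7 -54.3  82.9]
(337.9920634920635, 138.71428571428572) 126.0 [0.4315 0.0646 0.011 ] tool [53.7 60.2 82.8]
mid [0.4351 0.0075 0.011 ] dist 0.1144 yaw 3.64
now [0.48942062 0.01015587 0.09408226]
box rear [ 0.4381 -0.0228  0.126 ] tool [ 52.9 -27.6 -32.1]
box rear [0.4342 0.0312 0.126 ] tool [ 53.3  26.5 -32.1]
```

Request:
{"op": "step_arm", "data": {
  "series": [
    {"tx":0,"ty":0.1,"tz":1,"wx":0,"wy":0,"wz":0,"grip":4.5},
    {"tx":0,"ty":0.1,"tz":2,"wx":0,"wy":0,"wz":0,"grip":4.5},
    {"tx":0,"ty":0.1,"tz":3.5,"wx":0,"wy":0,"wz":0,"grip":4.5},
    {"tx":0,"ty":0.1,"tz":5,"wx":0,"wy":0,"wz":0,"grip":4.5},
    {"tx":0,"ty":0.1,"tz":6,"wx":0,"wy":0,"wz":0,"grip":4.5},
    {"tx":0,"ty":0.1,"tz":6.6,"wx":0,"wy":0,"wz":0,"grip":4.5},
    {"tx":0,"ty":0.1,"tz":7,"wx":0,"wy":0,"wz":0,"grip":4.5},
    {"tx":0,"ty":0.1,"tz":7.2,"wx":0,"wy":0,"wz":0,"grip":4.5},
    {"tx":0,"ty":0.1,"tz":7.3,"wx":0,"wy":0,"wz":0,"grip":4.5},
    {"tx":0,"ty":0.1,"tz":7.4,"wx":0,"wy":0,"wz":0,"grip":4.5}
  ]
}}

```text
time: 11.43
tool_pos: [0.4905, 0.0114, 0.0214]
tool_rot: [0.001, -0.033, 0.999, -0.0]
contact_force: [-0.2, -0.2, -1.7]
gripper_width: 0.642
```

```bash
python3 - <<'E'
from h import *
st=monitor.state(); print(st["tool_pos"],st["contact_force"],st["joint_vel"].round(3),goto([0.4894,0.0111,0.0178],183.8))
E
```

```text
[0.49046297 0.01138041 0.0213804 ] [-0.2037424  -0.21547266 -1.69104753] [-0.002  0.016  0.001 -0.001 -0.024 -0.   ] (array([ 0.11, -0.02,  0.36]), np.float64(-176.2), np.float64(0.002445518582362638))
```

Request:
{"op": "step_arm", "data": {
  "series": [
    {"tx":0,"ty":0,"tz":0.05,"wx":0,"wy":0,"wz":0,"grip":4.5},
    {"tx":0,"ty":0,"tz":0.1,"wx":0,"wy":0,"wz":0,"grip":4.5},
    {"tx":0,"ty":0,"tz":0.15,"wx":0,"wy":0,"wz":0,"grip":4.5},
    {"tx":0,"ty":0,"tz":0.2,"wx":0,"wy":0,"wz":0,"grip":4.5},
    {"tx":0,"ty":0,"tz":0.25,"wx":0,"wy":0,"wz":0,"grip":4.5},
    {"tx":0,"ty":0,"tz":0.3,"wx":0,"wy":0,"wz":0,"grip":4.5},
    {"tx":0,"ty":0,"tz":0.35,"wx":0,"wy":0,"wz":0,"grip":4.5},
    {"tx":0,"ty":0,"tz":0.4,"wx":0,"wy":0,"wz":0,"grip":4.5},
    {"tx":0,"ty":0,"tz":0.4,"wx":0,"wy":0,"wz":0,"grip":4.5},
    {"tx":0,"ty":0,"tz":0.4,"wx":0,"wy":0,"wz":0,"grip":4.5}
  ]
}}

```text
time: 12.27
tool_pos: [0.49, 0.0114, 0.0178]
tool_rot: [-0.0, -0.033, 0.999, -0.0]
contact_force: [-4.4, -0.4, 6.3]
gripper_width: 0.645
```

The box is down on the plate: TCP z is 0.0178, as predicted, with +6 N. Next I release it and rise to look.

Request:
{"op": "step_arm", "data": {
  "series": [
    {"tx":0,"ty":0,"tz":-0.1,"wx":0,"wy":0,"wz":0,"grip":4.5},
    {"tx":0,"ty":0,"tz":-0.2,"wx":0,"wy":0,"wz":0,"grip":6},
    {"tx":0,"ty":0,"tz":-0.2,"wx":0,"wy":0,"wz":0,"grip":7},
    {"tx":0,"ty":0,"tz":-0.2,"wx":0,"wy":0,"wz":0,"grip":8.5},
    {"tx":0,"ty":0,"tz":-0.2,"wx":0,"wy":0,"wz":0,"grip":8.5},
    {"tx":0,"ty":0,"tz":-0.2,"wx":0,"wy":0,"wz":0,"grip":8.5},
    {"tx":0,"ty":0,"tz":-2,"wx":0,"wy":0,"wz":0,"grip":8.5},
    {"tx":0,"ty":0,"tz":-4,"wx":0,"wy":0,"wz":0,"grip":8.5},
    {"tx":0,"ty":0,"tz":-7,"wx":0,"wy":0,"wz":0,"grip":8.5},
    {"tx":0,"ty":0,"tz":-10,"wx":0,"wy":0,"wz":0,"grip":8.5}
  ]
}}

```text
time: 13.1
tool_pos: [0.4888, 0.0115, 0.1169]
tool_rot: [-0.001, -0.033, 0.999, 0.0]
contact_force: [0.9, 0.1, 0.2]
gripper_width: 0.996
```

Request:
{"op": "step_arm", "data": {
  "series": [
    {"tx":0,"ty":0,"tz":-3,"wx":0,"wy":0,"wz":0,"grip":8.5},
    {"tx":0,"ty":0,"tz":-6,"wx":0,"wy":0,"wz":0,"grip":8.5},
    {"tx":0,"ty":0,"tz":-9,"wx":0,"wy":0,"wz":0,"grip":8.5},
    {"tx":0,"ty":0,"tz":-12,"wx":0,"wy":0,"wz":0,"grip":8.5},
    {"tx":0,"ty":0,"tz":-14,"wx":0,"wy":0,"wz":0,"grip":8.5},
    {"tx":0,"ty":0,"tz":-15,"wx":0,"wy":0,"wz":0,"grip":8.5},
    {"tx":0,"ty":0,"tz":-15,"wx":0,"wy":0,"wz":0,"grip":8.5},
    {"tx":0,"ty":0,"tz":-15,"wx":0,"wy":0,"wz":0,"grip":8.5},
    {"tx":0,"ty":0,"tz":-15,"wx":0,"wy":0,"wz":0,"grip":8.5},
    {"tx":0,"ty":0,"tz":-15,"wx":0,"wy":0,"wz":0,"grip":8.5}
  ]
}}

```text
time: 13.93
tool_pos: [0.4888, 0.0115, 0.2643]
tool_rot: [-0.002, -0.033, 0.999, 0.0]
contact_force: [0.4, -0.4, 1.0]
gripper_width: 0.993
```

```bash
python3 - <<'E'
from h import *
import pickle
st=monitor.state(); print(st["tool_pos"])
f=grab_frame("wrist"); pickle.dump((f,st),open("W6.pkl","wb")); save("wrist6",cv2.resize(f["color"][80:290,170:350],None,fx=2.8,fy=2.8,interpolation=cv2.INTER_CUBIC))
E
```

```text
[0.48883655 0.01150994 0.26427068]
```

View pics/wrist6.png

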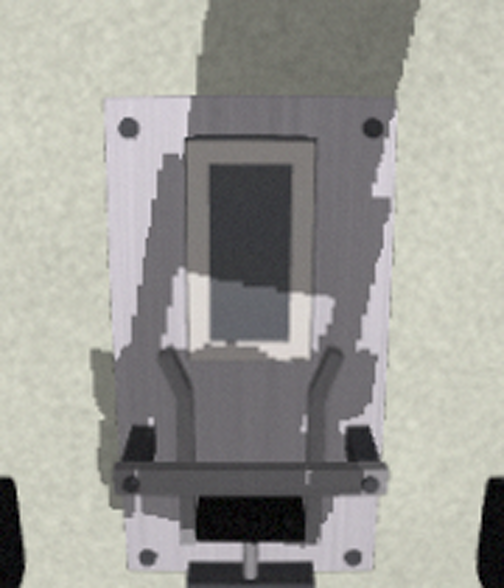

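The box lies lengthwise on the infeed in line with the rails. In the crop the lid spans (187–316, 139–357) and the rail tips are at (167,352) and (335,350). I'll put numbers to the alignment in the gauge frame.

```bash
python3 - <<'E'
from h import *
import pickle
f,st=pickle.load(open("W6.pkl","rb")); R=Rq(st["tool_rot"])
cr=lambda p:(170+(p[0]+.5)/2.8-.5,80+(p[1]+.5)/2.8-.5)
w=lambda p,z:onz(f,*cr(p),z,True)
B=np.array([w(p,.011) for p in [(129,128),(373,128),(353,557),(148,557)]])
ctr=B.mean(0); d=B[2]+B[3]-B[0]-B[1]; e=B[1]+B[2]-B[0]-B[3]
y1=np.arctan2(d[1],d[0]); y2=np.arctan2(-e[0],e[1]); yaw=(y1+y2)/2
print("bolts",B.round(4).tolist(),"ctr",ctr.round(4),"yaw",np.degrees([y1,y2]).round(2))
ex=np.array([np.cos(yaw),np.sin(yaw)]); ey=np.array([-ex[1],ex[0]]); O=ctr[:2]+.030*ex
print("gauge origin",O.round(4))
g=lambda p,z:(np.array([(w(p,z)[:2]-O)@ex,(w(p,z)[:2]-O)@ey])*1000).round(1)
for n,p,z in [("lid RL",(187,139),.05),("lid RR",(316,139),.05),("lid FR",(309,359),.05),("lid FL",(190,356),.05),("railtipL",(167,352),.024),("railtipR",(335,350),.024),("railin L",(192,430),.024),("railin R",(308,430),.024),("bar near L",(118,466),.062),("bar near R",(385,466),.062),("stop near L",(196,500),.040),("stop near R",(306,500),.040)]: print(n,g(p,z))
print("TCP in gauge",(np.array([(st["tool_pos"][:2]-O)@ex,(st["tool_pos"][:2]-O)@ey])*1000).round(1), "tool yaw",np.degrees(np.arctan2(R[1,0],R[0,0])))
E
```

```text
bolts [[0.4394, -0.0505, 0.011], [0.4317, 0.0652, 0.011], [0.6661, 0.0803, 0.011], [0.6737, -0.0351, 0.011]] ctr [0.5527 0.015  0.011 ] yaw [3.72 3.78]
gauge origin [0.5827 0.0169]
lid RL [-144.5  -27.3]
lid RR [-144.5   27.8]
lid FR [-45.1  26.5]
lid FL [-46.5 -27.7]
railtipL [-39.5 -40.9]
railtipR [-40.6  41.1]
railin L [  2.1 -29.6]
railin R [ 2.1 28.9]
bar near L [  3.8 -62. ]
bar near R [ 3.8 62.7]
stop near L [ 33.7 -27.5]
stop near R [33.6 27.8]
TCP in gauge [-94.    0.7] tool yaw -176.2050559927454
```

```bash
python3 - <<'E'
from h import *
import pickle
f,st=pickle.load(open("W6.pkl","rb"))
cr=lambda p:(170+(p[0]+.5)/2.8-.5,80+(p[1]+.5)/2.8-.5)
w=lambda p,z:onz(f,*cr(p),z,True)
O=np.array([.5827,.0169]); a=np.radians(3.75); ex=np.array([np.cos(a),np.sin(a)]); ey=np.array([-ex[1],ex[0]])
for n,p,z in [("stop top far",(250,541),.040),("bar near lower",(250,466),.052),("railtip z.01",(250,351),.010)]:
    q=w(p,z)[:2]-O; print(n,(q@ex*1000).round(1))
T=O-.172*ex; print(T.round(4)); print(goto([*T,0.11],183.75)); print(goto([*T,0.017],183.75))
E
```

```text
stop top far 57.9
bar near lower 8.2
railtip z.01 -35.4
[0.4111 0.0057]
(array([ 7.75, -0.08, 15.48]), np.float64(-176.21), np.float64(0.043425277825917874))
(array([ 7.72, -0.08, 24.78]), np.float64(-176.21), np.float64(0.043425277825917874))
```

The bar's near edge comes out at +8.2 mm and the rail tips at −35.4 mm, both matching the given sizes. The stop block's far top edge at 58 mm suggests its face is near 44 mm, so I expect about 89 mm of travel, to be confirmed by feel. Next: move behind the box, tilted slightly so only the fingertips touch it low down.

Request:
{"op": "step_arm", "data": {
  "series": [
    {"tx":2,"ty":0,"tz":1,"wx":0,"wy":-1,"wz":0,"grip":1.5},
    {"tx":4,"ty":0,"tz":2,"wx":0,"wy":-2,"wz":0,"grip":1.5},
    {"tx":6,"ty":-0.1,"tz":4,"wx":0,"wy":-3,"wz":0,"grip":1.5},
    {"tx":7.5,"ty":-0.1,"tz":6,"wx":0,"wy":-4,"wz":0,"grip":1.5},
    {"tx":7.8,"ty":-0.1,"tz":8,"wx":0,"wy":-5,"wz":0,"grip":1.5},
    {"tx":7.8,"ty":-0.1,"tz":10,"wx":0,"wy":-6,"wz":0,"grip":1.5},
    {"tx":7.8,"ty":-0.1,"tz":12,"wx":0,"wy":-6,"wz":0,"grip":1.5},
    {"tx":7.8,"ty":-0.1,"tz":14,"wx":0,"wy":-6,"wz":0,"grip":1.5},
    {"tx":7.8,"ty":-0.1,"tz":15.5,"wx":0,"wy":-6,"wz":0,"grip":1.5},
    {"tx":7.8,"ty":-0.1,"tz":15.5,"wx":0,"wy":-6,"wz":0,"grip":1.5}
  ]
}}

```text
time: 14.82
tool_pos: [0.4086, 0.0058, 0.1068]
tool_rot: [0.048, -0.033, 0.998, 0.003]
contact_force: [-0.2, 0.1, -0.9]
gripper_width: 0.174
```

```bash
python3 - <<'E'
from h import *
import pickle
st=monitor.state(); R=Rq(st["tool_rot"]); print(st["tool_pos"],st["contact_force"],st["gripper_width"]); print(R.round(3))
print(goto([.4111,.0057,.017]))
f=grab_frame("wrist"); pickle.dump((f,st),open("W7.pkl","wb")); save("wrist7",f["color"])
E
```

```text
[0.40863144 0.00582433 0.10678312] [-0.23398953  0.06499778 -0.93503822] 0.17375542406188157
[[-0.993 -0.066  0.095]
 [-0.066  0.998  0.009]
 [-0.096  0.002 -0.995]]
(array([ 0.62, -0.05,  8.96]), np.float64(-176.22), None)
```

View pics/wrist7.png

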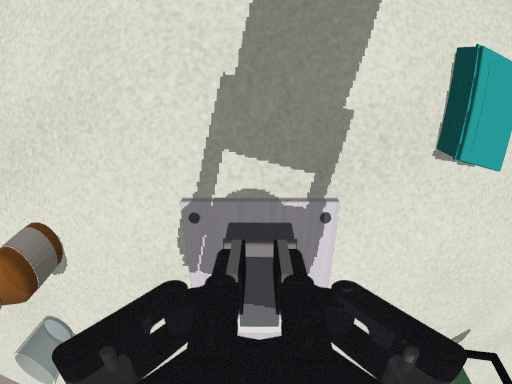

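Request:
{"op": "step_arm", "data": {
  "series": [
    {"tx":0.2,"ty":0,"tz":2,"wx":0,"wy":0,"wz":0,"grip":1.5},
    {"tx":0.4,"ty":0,"tz":4,"wx":0,"wy":0,"wz":0,"grip":1.5},
    {"tx":0.55,"ty":0,"tz":6,"wx":0,"wy":0,"wz":0,"grip":1.5},
    {"tx":0.65,"ty":0,"tz":7,"wx":0,"wy":0,"wz":0,"grip":1.5},
    {"tx":0.75,"ty":0,"tz":8,"wx":0,"wy":0,"wz":0,"grip":1.5},
    {"tx":0.8,"ty":0,"tz":8.5,"wx":0,"wy":0,"wz":0,"grip":1.5},
    {"tx":0.8,"ty":0,"tz":8.8,"wx":0,"wy":0,"wz":0,"grip":1.5},
    {"tx":0.8,"ty":0,"tz":8.9,"wx":0,"wy":0,"wz":0,"grip":1.5},
    {"tx":0.8,"ty":0,"tz":8.9,"wx":0,"wy":0,"wz":0,"grip":1.5},
    {"tx":0.8,"ty":0,"tz":8.9,"wx":0,"wy":0,"wz":0,"grip":1.5}
  ]
}}

```text
time: 15.7
tool_pos: [0.4142, 0.0052, 0.0233]
tool_rot: [0.053, -0.033, 0.998, 0.002]
contact_force: [-0.7, 0.3, 0.7]
gripper_width: 0.173
```

```bash
python3 - <<'E'
from h import *
st=monitor.state(); R=Rq(st["tool_rot"]); print(st["tool_pos"],st["contact_force"],st["gripper_width"])
O=np.array([.5827,.0169]); a=np.radians(3.75); ex=np.array([np.cos(a),np.sin(a)]); ey=np.array([-ex[1],ex[0]])
d=st["tool_pos"][:2]-O; print("gauge mm",(d@ex*1000).round(1),(d@ey*1000).round(1))
E3=np.array([*ex,0]); print("gauge x dir in tool",(R.T@E3).round(4),"world z in tool",R[2].round(4))
E
```

```text
[0.41415891 0.0051898  0.0233362 ] [-0.67225713  0.2764572   0.69662972] 0.17292142260142912
gauge mm -168.9 -0.7
gauge x dir in tool [-9.944e-01 -8.000e-04  1.061e-01] world z in tool [-1.061e-01 -4.000e-04 -9.944e-01]
```

Request:
{"op": "step_arm", "data": {
  "series": [
    {"tx":-0.23,"ty":0.02,"tz":0.18,"wx":0,"wy":0,"wz":0,"grip":1.5},
    {"tx":-0.46,"ty":0.04,"tz":0.35,"wx":0,"wy":0,"wz":0,"grip":1.5},
    {"tx":-0.7,"ty":0.07,"tz":0.48,"wx":0,"wy":0,"wz":0,"grip":1.5},
    {"tx":-0.95,"ty":0.07,"tz":0.5,"wx":0,"wy":0,"wz":0,"grip":1.5},
    {"tx":-1.2,"ty":0.07,"tz":0.53,"wx":0,"wy":0,"wz":0,"grip":1.5},
    {"tx":-1.45,"ty":0.07,"tz":0.56,"wx":0,"wy":0,"wz":0,"grip":1.5},
    {"tx":-1.7,"ty":0.07,"tz":0.58,"wx":0,"wy":0,"wz":0,"grip":1.5},
    {"tx":-1.95,"ty":0.07,"tz":0.61,"wx":0,"wy":0,"wz":0,"grip":1.5},
    {"tx":-2.2,"ty":0.07,"tz":0.64,"wx":0,"wy":0,"wz":0,"grip":1.5},
    {"tx":-2.44,"ty":0.07,"tz":0.66,"wx":0,"wy":0,"wz":0,"grip":1.5}
  ]
}}

```text
time: 16.53
tool_pos: [0.4383, 0.0077, 0.0183]
tool_rot: [0.052, -0.033, 0.998, 0.002]
contact_force: [-2.0, -0.4, 0.4]
gripper_width: 0.176
```

```bash
cat > g.py <<'E'
from h import *
st=monitor.state(); R=Rq(st["tool_rot"]); print("t",round(st["time"],2),st["tool_pos"].round(4),st["contact_force"].round(2),"w",round(st["gripper_width"]*85.4,1))
O=np.array([.5827,.0169]); a=np.radians(3.75); ex=np.array([np.cos(a),np.sin(a)]); ey=np.array([-ex[1],ex[0]])
d=st["tool_pos"][:2]-O; F=st["contact_force"]
print("gauge mm",(d@ex*1000).round(1),(d@ey*1000).round(1),"F gauge",(F[:2]@ex).round(2),(F[:2]@ey).round(2),F[2].round(2))
E3=np.array([*ex,0]); print("gauge x in tool",(R.T@E3).round(4),"down in tool",(-R[2]).round(4),"yaw",np.degrees(np.arctan2(R[1,0],R[0,0])).round(2))
E
python3 g.py
```

```text
t 16.53 [0.4383 0.0077 0.0183] [-1.96 -0.36  0.4 ] w 15.0
gauge mm -144.7 0.3 F gauge -1.98 -0.23 0.4
gauge x in tool [-9.946e-01 -8.000e-04  1.040e-01] down in tool [ 1.040e-01 -1.000e-04  9.946e-01] yaw -176.2
```

Request:
{"op": "step_arm", "data": {
  "series": [
    {"tx":-0.3,"ty":0,"tz":0.03,"wx":0,"wy":0,"wz":0,"grip":1.5},
    {"tx":-0.6,"ty":0,"tz":0.06,"wx":0,"wy":0,"wz":0,"grip":1.5},
    {"tx":-0.9,"ty":0,"tz":0.09,"wx":0,"wy":0,"wz":0,"grip":1.5},
    {"tx":-1.2,"ty":0,"tz":0.12,"wx":0,"wy":0,"wz":0,"grip":1.5},
    {"tx":-1.5,"ty":0,"tz":0.15,"wx":0,"wy":0,"wz":0,"grip":1.5},
    {"tx":-1.8,"ty":0,"tz":0.18,"wx":0,"wy":0,"wz":0,"grip":1.5},
    {"tx":-2.1,"ty":0,"tz":0.21,"wx":0,"wy":0,"wz":0,"grip":1.5},
    {"tx":-2.4,"ty":0,"tz":0.25,"wx":0,"wy":0,"wz":0,"grip":1.5},
    {"tx":-2.7,"ty":0,"tz":0.28,"wx":0,"wy":0,"wz":0,"grip":1.5},
    {"tx":-3.0,"ty":0,"tz":0.31,"wx":0,"wy":0,"wz":0,"grip":1.5}
  ]
}}

```text
time: 17.37
tool_pos: [0.4687, 0.0097, 0.0185]
tool_rot: [0.052, -0.033, 0.998, 0.002]
contact_force: [-0.6, 0.2, -0.7]
gripper_width: 0.171
```

```bash
python3 g.py; python3 - <<'E'
from h import *
g=grab_frame("scene"); s=grab_frame("side")
a=cv2.resize(g["color"][140:250,150:290],None,fx=4,fy=4,interpolation=cv2.INTER_CUBIC)
b=cv2.resize(s["color"][150:270,210:330],None,fx=4,fy=4,interpolation=cv2.INTER_CUBIC)
save("scene8",a); save("side8",b)
E
```

```text
t 17.37 [0.4687 0.0097 0.0185] [-0.56  0.2  -0.72] w 14.6
gauge mm -114.3 0.3 F gauge -0.55 0.24 -0.72
gauge x in tool [-9.945e-01 -8.000e-04  1.046e-01] down in tool [ 0.1046 -0.      0.9945] yaw -176.21
```

View pics/scene8.png

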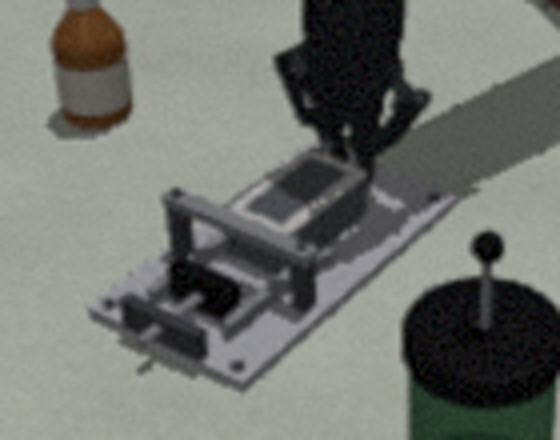

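View pics/side8.png

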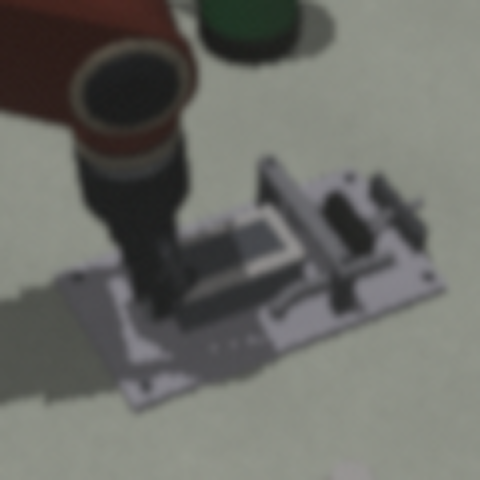

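Both views show the box between the rail mouths with the fingers behind it, the lid flush and below the bar. I'll push on under the bar.

Request:
{"op": "step_arm", "data": {
  "series": [
    {"tx":-0.25,"ty":0,"tz":0.03,"wx":0,"wy":0,"wz":0,"grip":1.5},
    {"tx":-0.5,"ty":0,"tz":0.05,"wx":0,"wy":0,"wz":0,"grip":1.5},
    {"tx":-0.75,"ty":0,"tz":0.08,"wx":0,"wy":0,"wz":0,"grip":1.5},
    {"tx":-1.0,"ty":0,"tz":0.1,"wx":0,"wy":0,"wz":0,"grip":1.5},
    {"tx":-1.25,"ty":0,"tz":0.13,"wx":0,"wy":0,"wz":0,"grip":1.5},
    {"tx":-1.5,"ty":0,"tz":0.16,"wx":0,"wy":0,"wz":0,"grip":1.5},
    {"tx":-1.75,"ty":0,"tz":0.18,"wx":0,"wy":0,"wz":0,"grip":1.5},
    {"tx":-2.0,"ty":0,"tz":0.21,"wx":0,"wy":0,"wz":0,"grip":1.5},
    {"tx":-2.25,"ty":0,"tz":0.24,"wx":0,"wy":0,"wz":0,"grip":1.5},
    {"tx":-2.5,"ty":0,"tz":0.26,"wx":0,"wy":0,"wz":0,"grip":1.5}
  ]
}}

```text
time: 18.3
tool_pos: [0.4937, 0.0114, 0.0185]
tool_rot: [0.052, -0.033, 0.998, 0.002]
contact_force: [-1.9, 0.1, 2.0]
gripper_width: 0.175
```

```bash
python3 g.py
```

```text
t 18.3 [0.4937 0.0114 0.0185] [-1.86  0.1   1.99] w 15.0
gauge mm -89.2 0.3 F gauge -1.85 0.22 1.99
gauge x in tool [-9.945e-01 -8.000e-04  1.046e-01] down in tool [0.1046 0.     0.9945] yaw -176.2
```

Request:
{"op": "step_arm", "data": {
  "series": [
    {"tx":-0.15,"ty":0,"tz":0.02,"wx":0,"wy":0,"wz":0,"grip":1.5},
    {"tx":-0.3,"ty":0,"tz":0.03,"wx":0,"wy":0,"wz":0,"grip":1.5},
    {"tx":-0.45,"ty":0,"tz":0.05,"wx":0,"wy":0,"wz":0,"grip":1.5},
    {"tx":-0.6,"ty":0,"tz":0.06,"wx":0,"wy":0,"wz":0,"grip":1.5},
    {"tx":-0.75,"ty":0,"tz":0.08,"wx":0,"wy":0,"wz":0,"grip":1.5},
    {"tx":-0.9,"ty":0,"tz":0.09,"wx":0,"wy":0,"wz":0,"grip":1.5},
    {"tx":-1.05,"ty":0,"tz":0.11,"wx":0,"wy":0,"wz":0,"grip":1.5},
    {"tx":-1.2,"ty":0,"tz":0.13,"wx":0,"wy":0,"wz":0,"grip":1.5},
    {"tx":-1.35,"ty":0,"tz":0.14,"wx":0,"wy":0,"wz":0,"grip":1.5},
    {"tx":-1.5,"ty":0,"tz":0.16,"wx":0,"wy":0,"wz":0,"grip":1.5}
  ]
}}

```text
time: 19.13
tool_pos: [0.5086, 0.0123, 0.0185]
tool_rot: [0.052, -0.033, 0.998, 0.002]
contact_force: [-3.4, -0.4, 1.8]
gripper_width: 0.175
```

```bash
python3 g.py
```

```text
t 19.13 [0.5086 0.0123 0.0185] [-3.38 -0.4   1.75] w 14.9
gauge mm -74.2 0.3 F gauge -3.4 -0.17 1.75
gauge x in tool [-9.945e-01 -8.000e-04  1.046e-01] down in tool [0.1046 0.     0.9945] yaw -176.21
```

Request:
{"op": "step_arm", "data": {
  "series": [
    {"tx":-0.08,"ty":0,"tz":0.01,"wx":0,"wy":0,"wz":0,"grip":1.5},
    {"tx":-0.16,"ty":0,"tz":0.02,"wx":0,"wy":0,"wz":0,"grip":1.5},
    {"tx":-0.24,"ty":0,"tz":0.03,"wx":0,"wy":0,"wz":0,"grip":1.5},
    {"tx":-0.32,"ty":0,"tz":0.03,"wx":0,"wy":0,"wz":0,"grip":1.5},
    {"tx":-0.4,"ty":0,"tz":0.04,"wx":0,"wy":0,"wz":0,"grip":1.5},
    {"tx":-0.48,"ty":0,"tz":0.05,"wx":0,"wy":0,"wz":0,"grip":1.5},
    {"tx":-0.56,"ty":0,"tz":0.06,"wx":0,"wy":0,"wz":0,"grip":1.5},
    {"tx":-0.64,"ty":0,"tz":0.07,"wx":0,"wy":0,"wz":0,"grip":1.5},
    {"tx":-0.72,"ty":0,"tz":0.08,"wx":0,"wy":0,"wz":0,"grip":1.5},
    {"tx":-0.8,"ty":0,"tz":0.08,"wx":0,"wy":0,"wz":0,"grip":1.5}
  ]
}}

```text
time: 19.97
tool_pos: [0.5163, 0.0129, 0.0185]
tool_rot: [0.052, -0.033, 0.998, 0.002]
contact_force: [-4.9, -0.1, 2.7]
gripper_width: 0.171
```

```bash
python3 g.py
```

```text
t 19.97 [0.5163 0.0129 0.0185] [-4.86 -0.08  2.73] w 14.6
gauge mm -66.5 0.3 F gauge -4.86 0.23 2.73
gauge x in tool [-9.946e-01 -9.000e-04  1.038e-01] down in tool [ 0.1038 -0.      0.9946] yaw -176.2
```

Request:
{"op": "step_arm", "data": {
  "series": [
    {"tx":-0.02,"ty":0,"tz":0,"wx":0,"wy":0,"wz":0,"grip":1.5},
    {"tx":-0.04,"ty":0,"tz":0,"wx":0,"wy":0,"wz":0,"grip":1.5},
    {"tx":-0.06,"ty":0,"tz":0.01,"wx":0,"wy":0,"wz":0,"grip":1.5},
    {"tx":-0.08,"ty":0,"tz":0.01,"wx":0,"wy":0,"wz":0,"grip":1.5},
    {"tx":-0.1,"ty":0,"tz":0.01,"wx":0,"wy":0,"wz":0,"grip":1.5},
    {"tx":-0.12,"ty":0,"tz":0.01,"wx":0,"wy":0,"wz":0,"grip":1.5},
    {"tx":-0.14,"ty":0,"tz":0.01,"wx":0,"wy":0,"wz":0,"grip":1.5},
    {"tx":-0.16,"ty":0,"tz":0.02,"wx":0,"wy":0,"wz":0,"grip":1.5},
    {"tx":-0.18,"ty":0,"tz":0.02,"wx":0,"wy":0,"wz":0,"grip":1.5},
    {"tx":-0.2,"ty":0,"tz":0.02,"wx":0,"wy":0,"wz":0,"grip":1.5}
  ]
}}

```text
time: 20.8
tool_pos: [0.5165, 0.0129, 0.0181]
tool_rot: [0.049, -0.033, 0.998, 0.002]
contact_force: [-10.7, -1.8, 9.7]
gripper_width: 0.177
```

```bash
python3 g.py
```

```text
t 20.8 [0.5165 0.0129 0.0181] [-10.66  -1.8    9.74] w 15.1
gauge mm -66.3 0.4 F gauge -10.76 -1.1 9.74
gauge x in tool [-0.9951 -0.0013  0.0989] down in tool [ 9.890e-02 -1.000e-04  9.951e-01] yaw -176.18
```

Contact with the stop: a 2 mm command moved only 0.2 mm and the push is 10.8 N. The box front is at about 44 mm, where vision put the block face. I'll hold here.

Request:
{"op": "step_arm", "data": {
  "series": [
    {"tx":0,"ty":0,"tz":0,"wx":0,"wy":0,"wz":0,"grip":1.5},
    {"tx":0,"ty":0,"tz":0,"wx":0,"wy":0,"wz":0,"grip":1.5},
    {"tx":0,"ty":0,"tz":0,"wx":0,"wy":0,"wz":0,"grip":1.5},
    {"tx":0,"ty":0,"tz":0,"wx":0,"wy":0,"wz":0,"grip":1.5},
    {"tx":0,"ty":0,"tz":0,"wx":0,"wy":0,"wz":0,"grip":1.5},
    {"tx":0,"ty":0,"tz":0,"wx":0,"wy":0,"wz":0,"grip":1.5},
    {"tx":0,"ty":0,"tz":0,"wx":0,"wy":0,"wz":0,"grip":1.5},
    {"tx":0,"ty":0,"tz":0,"wx":0,"wy":0,"wz":0,"grip":1.5},
    {"tx":0,"ty":0,"tz":0,"wx":0,"wy":0,"wz":0,"grip":1.5},
    {"tx":0,"ty":0,"tz":0,"wx":0,"wy":0,"wz":0,"grip":1.5}
  ]
}}

```text
time: 21.63
tool_pos: [0.5165, 0.0129, 0.0181]
tool_rot: [0.05, -0.033, 0.998, 0.002]
contact_force: [-10.6, -1.4, 8.6]
gripper_width: 0.174
```

```bash
python3 g.py; python3 - <<'E'
from h import *
g=grab_frame("scene"); s=grab_frame("side")
a=cv2.resize(g["color"][140:250,150:290],None,fx=4,fy=4,interpolation=cv2.INTER_CUBIC)
b=cv2.resize(s["color"][150:270,210:330],None,fx=4,fy=4,interpolation=cv2.INTER_CUBIC)
save("scene9",a); save("side9",b)
E
```

```text
t 21.63 [0.5165 0.0129 0.0181] [-10.59  -1.4    8.6 ] w 14.8
gauge mm -66.4 0.4 F gauge -10.66 -0.7 8.6
gauge x in tool [-0.9951 -0.0012  0.099 ] down in tool [ 9.900e-02 -1.000e-04  9.951e-01] yaw -176.18
```

View pics/scene9.png

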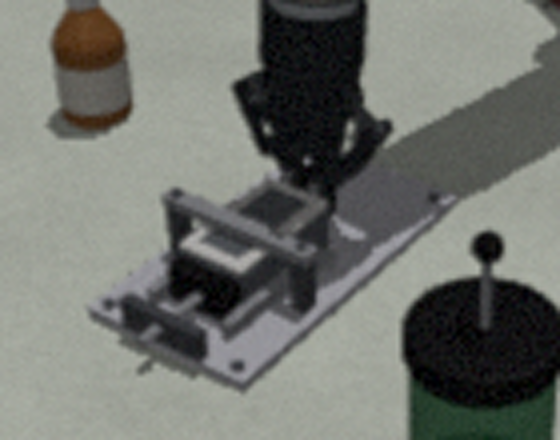

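View pics/side9.png

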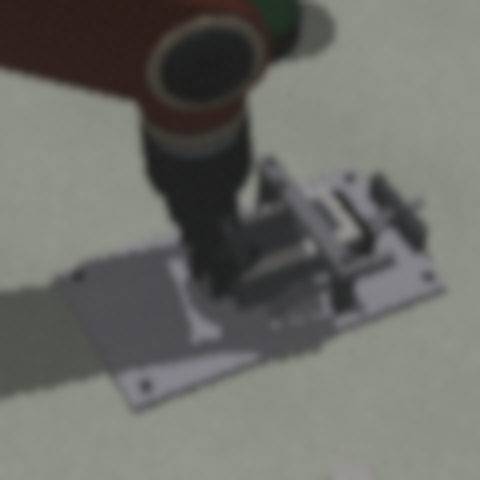

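The scene view shows the box end on the black block and the side view agrees; the held push is 10.7 N. The tool also presses down about 9 N, and the floor friction from that takes some of the push. I'll relieve the downward load, add a touch forward, and keep holding.

Request:
{"op": "step_arm", "data": {
  "series": [
    {"tx":-0.02,"ty":0,"tz":-0.05,"wx":0,"wy":0,"wz":0,"grip":1.5},
    {"tx":-0.04,"ty":0,"tz":-0.1,"wx":0,"wy":0,"wz":0,"grip":1.5},
    {"tx":-0.06,"ty":0,"tz":-0.15,"wx":0,"wy":0,"wz":0,"grip":1.5},
    {"tx":-0.07,"ty":0,"tz":-0.2,"wx":0,"wy":0,"wz":0,"grip":1.5},
    {"tx":-0.07,"ty":0,"tz":-0.2,"wx":0,"wy":0,"wz":0,"grip":1.5},
    {"tx":-0.07,"ty":0,"tz":-0.2,"wx":0,"wy":0,"wz":0,"grip":1.5},
    {"tx":-0.07,"ty":0,"tz":-0.2,"wx":0,"wy":0,"wz":0,"grip":1.5},
    {"tx":-0.07,"ty":0,"tz":-0.2,"wx":0,"wy":0,"wz":0,"grip":1.5},
    {"tx":-0.07,"ty":0,"tz":-0.2,"wx":0,"wy":0,"wz":0,"grip":1.5},
    {"tx":-0.07,"ty":0,"tz":-0.2,"wx":0,"wy":0,"wz":0,"grip":1.5}
  ]
}}

```text
time: 22.57
tool_pos: [0.5163, 0.0131, 0.0185]
tool_rot: [0.049, -0.033, 0.998, 0.002]
contact_force: [-5.6, -1.1, -1.9]
gripper_width: 0.175
```

```bash
python3 g.py
```

```text
t 22.57 [0.5163 0.0131 0.0185] [-5.61 -1.1  -1.9 ] w 14.9
gauge mm -66.5 0.5 F gauge -5.67 -0.73 -1.9
gauge x in tool [-0.9951 -0.001   0.0987] down in tool [ 9.870e-02 -5.000e-04  9.951e-01] yaw -176.2
```

Request:
{"op": "step_arm", "data": {
  "series": [
    {"tx":-0.05,"ty":0,"tz":0,"wx":0,"wy":0,"wz":0,"grip":1.5},
    {"tx":-0.1,"ty":0,"tz":0,"wx":0,"wy":0,"wz":0,"grip":1.5},
    {"tx":-0.15,"ty":0,"tz":0,"wx":0,"wy":0,"wz":0,"grip":1.5},
    {"tx":-0.17,"ty":0,"tz":0,"wx":0,"wy":0,"wz":0,"grip":1.5},
    {"tx":-0.17,"ty":0,"tz":0,"wx":0,"wy":0,"wz":0,"grip":1.5},
    {"tx":-0.17,"ty":0,"tz":0,"wx":0,"wy":0,"wz":0,"grip":1.5},
    {"tx":-0.17,"ty":0,"tz":0,"wx":0,"wy":0,"wz":0,"grip":1.5},
    {"tx":-0.17,"ty":0,"tz":0,"wx":0,"wy":0,"wz":0,"grip":1.5},
    {"tx":-0.17,"ty":0,"tz":0,"wx":0,"wy":0,"wz":0,"grip":1.5},
    {"tx":-0.17,"ty":0,"tz":0,"wx":0,"wy":0,"wz":0,"grip":1.5}
  ]
}}

```text
time: 23.4
tool_pos: [0.5165, 0.0131, 0.0183]
tool_rot: [0.047, -0.033, 0.998, 0.002]
contact_force: [-11.4, -2.1, 1.8]
gripper_width: 0.173
```

```bash
python3 g.py
```

```text
t 23.4 [0.5165 0.0131 0.0183] [-11.36  -2.06   1.75] w 14.7
gauge mm -66.4 0.6 F gauge -11.47 -1.31 1.75
gauge x in tool [-0.9955 -0.0013  0.0944] down in tool [ 9.440e-02 -5.000e-04  9.955e-01] yaw -176.18
```

The push is now 11.5 N along the lane with almost no downward load, so the stop sees about 10 N. I'll hold this for well over a second.

Request:
{"op": "step_arm", "data": {
  "series": [
    {"tx":0,"ty":0,"tz":0,"wx":0,"wy":0,"wz":0,"grip":1.5},
    {"tx":0,"ty":0,"tz":0,"wx":0,"wy":0,"wz":0,"grip":1.5},
    {"tx":0,"ty":0,"tz":0,"wx":0,"wy":0,"wz":0,"grip":1.5},
    {"tx":0,"ty":0,"tz":0,"wx":0,"wy":0,"wz":0,"grip":1.5},
    {"tx":0,"ty":0,"tz":0,"wx":0,"wy":0,"wz":0,"grip":1.5},
    {"tx":0,"ty":0,"tz":0,"wx":0,"wy":0,"wz":0,"grip":1.5},
    {"tx":0,"ty":0,"tz":0,"wx":0,"wy":0,"wz":0,"grip":1.5},
    {"tx":0,"ty":0,"tz":0,"wx":0,"wy":0,"wz":0,"grip":1.5},
    {"tx":0,"ty":0,"tz":0,"wx":0,"wy":0,"wz":0,"grip":1.5},
    {"tx":0,"ty":0,"tz":0,"wx":0,"wy":0,"wz":0,"grip":1.5}
  ]
}}

```text
time: 24.23
tool_pos: [0.5164, 0.0131, 0.0183]
tool_rot: [0.047, -0.033, 0.998, 0.002]
contact_force: [-9.5, -2.5, 3.5]
gripper_width: 0.174
```

Request:
{"op": "step_arm", "data": {
  "series": [
    {"tx":0,"ty":0,"tz":0,"wx":0,"wy":0,"wz":0,"grip":1.5},
    {"tx":0,"ty":0,"tz":0,"wx":0,"wy":0,"wz":0,"grip":1.5},
    {"tx":0,"ty":0,"tz":0,"wx":0,"wy":0,"wz":0,"grip":1.5},
    {"tx":0,"ty":0,"tz":0,"wx":0,"wy":0,"wz":0,"grip":1.5},
    {"tx":0,"ty":0,"tz":0,"wx":0,"wy":0,"wz":0,"grip":1.5},
    {"tx":0,"ty":0,"tz":0,"wx":0,"wy":0,"wz":0,"grip":1.5},
    {"tx":0,"ty":0,"tz":0,"wx":0,"wy":0,"wz":0,"grip":1.5},
    {"tx":0,"ty":0,"tz":0,"wx":0,"wy":0,"wz":0,"grip":1.5},
    {"tx":0,"ty":0,"tz":0,"wx":0,"wy":0,"wz":0,"grip":1.5},
    {"tx":0,"ty":0,"tz":0,"wx":0,"wy":0,"wz":0,"grip":1.5}
  ]
}}

```text
time: 25.07
tool_pos: [0.5164, 0.0131, 0.0183]
tool_rot: [0.047, -0.033, 0.998, 0.002]
contact_force: [-12.1, -1.8, 1.8]
gripper_width: 0.178
```

```bash
python3 g.py
```

```text
t 25.07 [0.5164 0.0131 0.0183] [-12.08  -1.78   1.77] w 15.2
gauge mm -66.4 0.6 F gauge -12.17 -0.99 1.77
gauge x in tool [-0.9955 -0.0012  0.0943] down in tool [ 9.430e-02 -6.000e-04  9.955e-01] yaw -176.18
```

Request:
{"op": "step_arm", "data": {
  "series": [
    {"tx":0.1,"ty":0,"tz":-0.01,"wx":0,"wy":0,"wz":0,"grip":1.5},
    {"tx":0.25,"ty":0,"tz":-0.02,"wx":0,"wy":0,"wz":0,"grip":1.5},
    {"tx":0.4,"ty":0,"tz":-0.04,"wx":0,"wy":0,"wz":0,"grip":1.5},
    {"tx":0.6,"ty":0,"tz":-0.06,"wx":0,"wy":0,"wz":0,"grip":1.5},
    {"tx":1,"ty":0,"tz":-0.1,"wx":0,"wy":0,"wz":0,"grip":1.5},
    {"tx":1.5,"ty":0,"tz":-0.15,"wx":0,"wy":0,"wz":0,"grip":1.5},
    {"tx":2.2,"ty":0,"tz":-0.2,"wx":0,"wy":0,"wz":0,"grip":1.5},
    {"tx":3,"ty":0,"tz":-0.3,"wx":0,"wy":0,"wz":0,"grip":1.5},
    {"tx":4,"ty":0,"tz":-0.4,"wx":0,"wy":0,"wz":0,"grip":1.5},
    {"tx":5,"ty":0,"tz":-0.5,"wx":0,"wy":0,"wz":0,"grip":1.5}
  ]
}}

```text
time: 25.9
tool_pos: [0.4697, 0.0098, 0.0206]
tool_rot: [0.052, -0.033, 0.998, 0.002]
contact_force: [-0.9, -0.0, -0.1]
gripper_width: 0.176
```

Request:
{"op": "step_arm", "data": {
  "series": [
    {"tx":0,"ty":0,"tz":-2,"wx":0,"wy":1,"wz":0,"grip":1.5},
    {"tx":0,"ty":0,"tz":-5,"wx":0,"wy":2,"wz":0,"grip":1.5},
    {"tx":0,"ty":0,"tz":-8,"wx":0,"wy":3,"wz":0,"grip":1.5},
    {"tx":0,"ty":0,"tz":-11,"wx":0,"wy":4,"wz":0,"grip":1.5},
    {"tx":0,"ty":0,"tz":-14,"wx":0,"wy":5,"wz":0,"grip":1.5},
    {"tx":0,"ty":0,"tz":-17,"wx":0,"wy":6,"wz":0,"grip":4},
    {"tx":0,"ty":0,"tz":-20,"wx":0,"wy":6,"wz":0,"grip":8.5},
    {"tx":0,"ty":0,"tz":-22,"wx":0,"wy":6,"wz":0,"grip":8.5},
    {"tx":0,"ty":0,"tz":-23,"wx":0,"wy":6,"wz":0,"grip":8.5},
    {"tx":0,"ty":0,"tz":-23,"wx":0,"wy":6,"wz":0,"grip":8.5}
  ]
}}

```text
time: 26.73
tool_pos: [0.4474, 0.008, 0.2521]
tool_rot: [0.003, -0.033, 0.999, -0.0]
contact_force: [1.0, -0.8, -0.4]
gripper_width: 0.875
```

```bash
python3 g.py; python3 - <<'E'
from h import *
import pickle
st=monitor.state()
f=grab_frame("wrist"); pickle.dump((f,st),open("W10.pkl","wb")); save("wrist10",f["color"])
g=grab_frame("scene"); s=grab_frame("side")
save("scene10",g["color"]); save("side10",s["color"])
E
```

```text
t 26.73 [0.4474 0.008  0.2521] [ 1.01 -0.83 -0.36] w 74.7
gauge mm -135.6 0.0 F gauge 0.95 -0.89 -0.36
gauge x in tool [-1.0e+00 -7.0e-04  5.5e-03] down in tool [0.0055 0.0011 1.    ] yaw -176.21
```

View pics/wrist10.png

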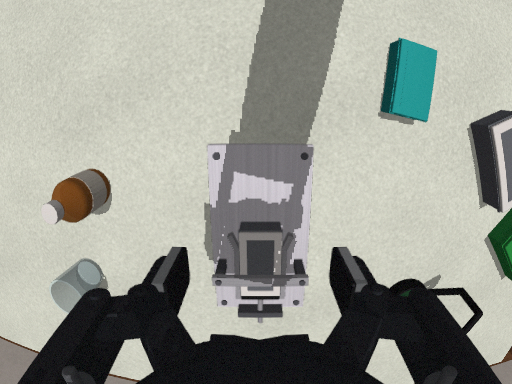

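View pics/scene10.png

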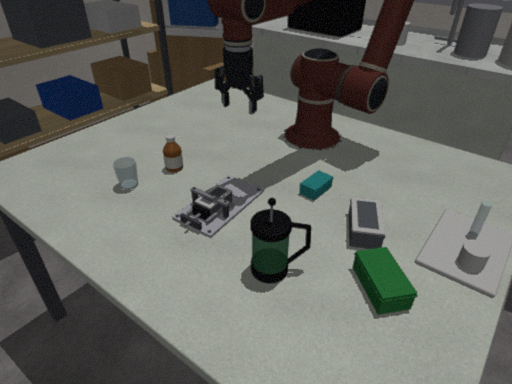

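View pics/side10.png

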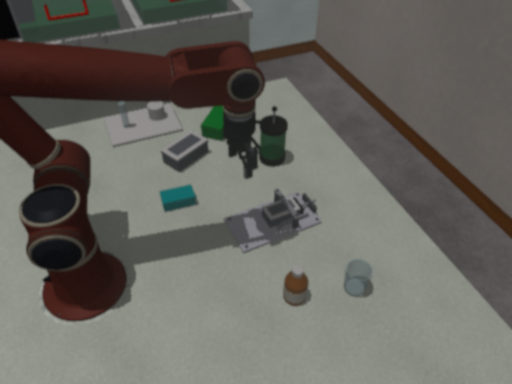

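The box lies under the bar, and the bottle, beaker and pot are where they were. I'll zoom in and measure its final position and any gap at the stop.

```bash
python3 - <<'E'
from h import *
import pickle
f,st=pickle.load(open("W10.pkl","rb"))
save("wrist10z",cv2.resize(f["color"][215:325,200:320],None,fx=5,fy=5,interpolation=cv2.INTER_CUBIC))
g=cv2.imread("pics/scene10.png")[170:240,165:275]; cv2.imwrite("pics/scene10z.png",cv2.resize(g,None,fx=7,fy=7,interpolation=cv2.INTER_CUBIC))
E
```

```text
(no output)
```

View pics/wrist10z.png

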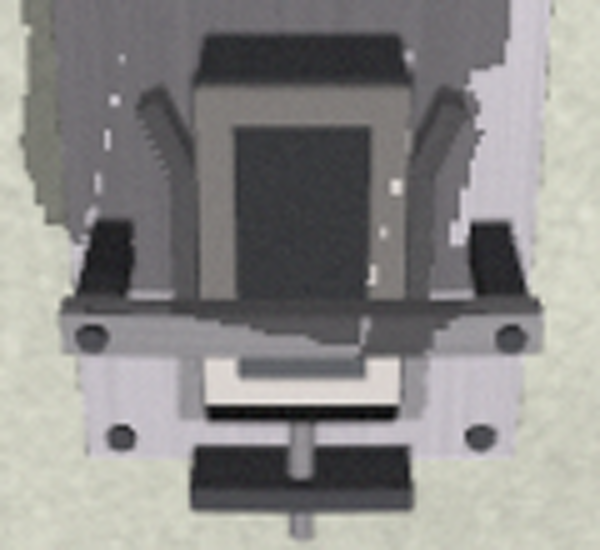

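View pics/scene10z.png

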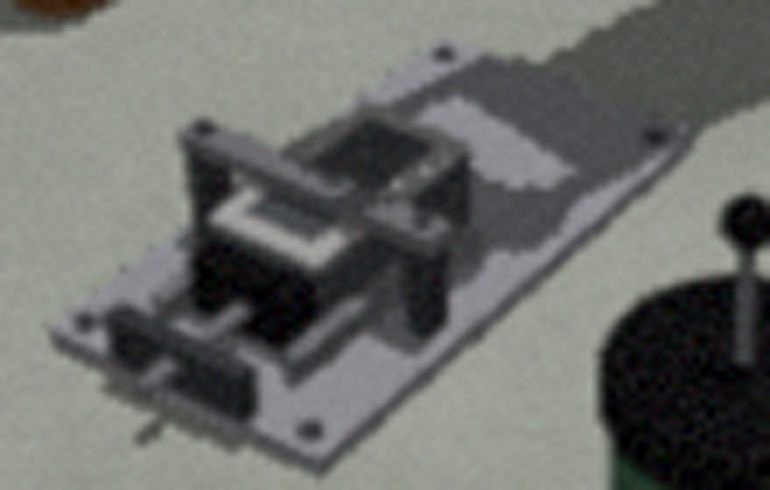

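```bash
python3 - <<'E'
from h import *
import pickle
f,st=pickle.load(open("W10.pkl","rb"))
O=np.array([.5827,.0169]); a=np.radians(3.75); ex=np.array([np.cos(a),np.sin(a)]); ey=np.array([-ex[1],ex[0]])
cr=lambda p:(200+(p[0]+.5)/5-.5,215+(p[1]+.5)/5-.5)
for n,p,z in [("rear top L",(194,84),.05),("rear top R",(411,84),.05),("rear bottom L",(202,35),.01),("rear bottom R",(405,35),.01),("front top L",(206,405),.05),("front top R",(398,405),.05),("block far top",(300,419),.04),("bar near low",(300,300),.052)]:
    q=onz(f,*cr(p),z,True)[:2]-O; print(n,(q@ex*1000).round(1),(q@ey*1000).round(1))
print(monitor.state()["time"],monitor.state()["contact_force"])
E
```

```text
rear top L -57.1 -27.6
rear top R -57.2 27.6
rear bottom L -54.0 -28.1
rear bottom R -54.1 28.8
front top L 44.3 -27.3
front top R 44.3 27.4
block far top 56.8 -0.5
bar near low 6.7 -0.6
26.8833 [-0.32578397  0.63120787 -0.10595572]
```

Final position: the box front is at 44.3 mm, the rear at about −56 mm, centred with both ends square. The stop block runs from about 43 to 57 mm, so there is no gap. The arm is clear, so I'm handing in.

```bash
python3 -c "
from plant import manip; print(manip.job_done())"
```

```text
the job is handed in; nothing more can be done
None
```

The job is done and handed in, with the box against the stop and its lid closed. The hand-in came at about 27 s of the 72 s allowed.

**What I did**
- **Lid:** I pressed it with shut fingers. It moved at about 5 N and bottomed at 40 mm height, and 28 N moved it no further.
- **Placing:** I gripped the box across its width and set it on the infeed, within about 0.5 mm and 0.5° of the lane line by the wrist camera.
- **Sliding:** I pushed it low from behind, under the bar, until it met the stop. The readings while sliding were mostly 1–3 N, with 4.9 N just as it touched the stop, so there was no sign of it catching.
- **Holding:** I held it at 9.5–12 N for about 1.7 s, then backed off and raised the arm.

**Last checks**
- **Position:** The box front is at 44.3 mm. The stop block measured 43–57 mm by vision, and touch put the contact at about 44 mm, so there is no visible gap. The box sits square and centred, with about 56 mm of it before the gauge origin.
- **Surroundings:** The lid is flush, the bottle, pot and beaker look unmoved, and the arm touches nothing.

**Not clean**
- **Hold force:** The first hold read 10.7 N but also pressed down about 9 N. Correcting that dropped the push to 5.7 N for a moment before the final steady hold.
- **Camera agreement:** At the start the side, scene and wrist views differed by several millimetres across the bench. I relied on the wrist view, which matched the given sizes.

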